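# Turn a chocolate over in the turnover cradle

## Robot

A 6-joint arm with a two-finger parallel gripper is mounted at the origin on the work surface. World frame = base frame: x ahead of the robot, y to its left, z up, the work surface at z = 0. Lengths are in mm, angles in rad, forces in N, time in s.
With the tool pointing down it reaches from about 275 to 750 mm from the base axis. Payload 10.2 kg.
Tool frame: the origin (TCP) lies midway between the tips of the shut fingers; the grasp point (between the pads) lies 19 mm behind it (ctrl.hold_point_z is the distance from the TCP to the grasp point, in mm); z points along the fingers, y is the direction in which the jaws open and shut (so a half turn about z gives the same grasp; the last joint's range is limited). The gripper opens to 85 mm and grips with 20 to 120 N. Pads are 22 mm wide; open, the fingers measure 114 mm over their backs; the gripper's body (76 mm by 85 mm) begins 54 mm behind the grasp point. The pads swing forward as they close: fully open they stand 13 mm farther back than shut.
Start: joints at [-1.437, 0.313, 1.498, -0, 1.331, -0.223], TCP at [183.358, -491.946, 231.294] pointing down, gripper open.
Joint ranges: [-2.94, 2.94], [-0.97, 2.17], [0.19, 2.56], [-1.23, 4.37], [0.02, 3.11], [-2.88, 2.88]. Speed limits (rad/s): [2.39, 2.39, 3.01, 3.14, 3.14, 3.14].

## Interface

Orientations are given as a unit quaternion [w, x, y, z].
In Python, from rig import ctrl, capture, get_calibration, ticket, search_frame, outline_of gives the robot as it stands. The module is installed in compiled form; this text tells all that it offers.
- The arm moves only by the tool servo_tool, never from a script. Its argument "motion" is a list of rows, each an object with "dr": the turn, a rotation vector about the tool's x, y, z in units of 10 degrees (1.0 is 10 degrees), a list of three; "delta_pos": the shift along the tool's x, y, z in units of 50 mm (1.0 is 50 mm), a list of three; "hand": the opening, from 0 (shut) to 1 (fully open). In form: [{"dr": [ax, ay, az], "delta_pos": [x, y, z], "hand": hand}, ...]. A call has 1 to 20 rows; each row shifts and turns the pose as measured when the row begins, along the tool's axes as they then stand; what a row does not reach is not made up. A row lasts 1/8 s, in which the tool goes at most 62.5 mm and 10.7 degrees, less where a joint would pass 70% of its speed; a pose out of reach is approached as far as the arm can. A call is refused whole if a number of a shift passes 1 or a number of a turn 1, either way. A call with a gripper value outside its range is refused whole. The fingers move at their own pace and stop on an object; "squeeze" is the grip in N (left out, the last holds). Time passes only in rows, so rows that do not move let the fingers close. It gives the time, the measured TCP pose, the force and the opening at its end, in the units of the state.
- ctrl.sense(): the state, without advancing time (a new reading comes with each control period).
- capture(name): name is "scene" or "top" or "wrist"; returns (picture, depth): 420x560x3 uint8, red, green, blue; 420x560 float32, mm along the optical axis (not along the pixel's ray), 0 where there is no reading.
- get_calibration(name): a dict with "camera_matrix" (3x3 intrinsics, pixels), "T" (4x4, takes a point from camera to world coordinates). Camera axes: x right, y down, z forward; pixel columns grow to the right and rows downward; lengths in mm; the calibration is good to about 2 mm. The wrist camera is an equidistant fisheye: a pixel r from the principal point sees the ray r / f radians off the axis. A picture is of the moment at which its call begins: read the wrist's pose just before it. get_calibration takes no time and is no camera call; for the wrist camera it gives the pose at the moment of the call.
- ticket.finish_job(): hands the job in, once; it reports no verdict.
Trained networks look in the newest picture that a camera, given by its name, has taken for a name from the list of things; names that differ only in an ending like _2 or _b are one class to them, and where a whole thing is asked for, a point or a joint stands for the part that bears it (a point fixed in the world has none). Each returns a list of dicts, best first, with "score" (0 to 1); they miss things now and then, are a little off and sometimes report something else, mostly with a low value. They report only what shows in the picture. A call takes as long as a camera call. They do not tell look-alikes from the thing itself.
- search_frame(camera, label): "bbox" ([left, top, right, bottom] in pixels, round what is visible of it).
- outline_of(camera, label): "pixels" (420x560 bool, what is visible of it) and "bbox" ([left, top, right, bottom] in pixels, round what is visible of it).
The state is a dict: "time_s": time; "joints": joint angles; "dq": joint speeds; "tau": joint torques, N m; "eef_pos": TCP position; "ee_rot": TCP orientation; "force": force on the tool from outside, world axes, zero at the start; "wrist_torque": the same for the moment, N m; "grip_width": opening from 0.0 (shut) to 1.0 (fully open).
Only numpy, scipy, OpenCV 4.12 (cv2) and the standard library are available. Lean on these libraries where they do the work, as an engineer would, in place of code of your own. Each camera call takes 0.05 s, during which the arm holds its last target.

## Task

Lay the one large flower-shaped chocolate, right side up as it is, in the open tray of the turnover cradle and let go of it. Then take the tray by its wooden handle and swing it right over until it is fully closed on the marble block, so that the chocolate ends up lying upside down on the marble under the tray.

Things in the scene. Friction and masses are not known exactly. Their poses are not given: they have to be found in the camera images.
- flower: Large flower-shaped dark chocolate: eight petals, 52 mm across (50 between petals), 26 mm high, 60 g, sides drawn in slightly upwards, small gold dot on top. Starts right side up on the parchment. Origin: centre of its flat underside; z: towards its top. Beside it: a plain round and a square chocolate of like size, and flowers only 33 mm across.
- cradle: Turnover cradle, fixed: hinged steel tray (on +y while open) and marble block (on -y). Origin: on the table under the middle of the hinge line; x along the hinge line, z up; hinge line 40 mm above the table. Block: 150 mm along x, y = -4 to -100 mm, top 39 mm above the table, bare. Tray and marble are polished: the chocolate slides on them (friction about 0.3).
- tray_floor (a point): Middle of the tray's flat floor; open: cradle y = 45 mm, 8 mm above the table. Inside, 80 mm across y between two walls 30 mm high (hinge side 4 mm thick, outer 8); 130 mm along x between lips only 10 mm high (room for fingers on the x sides). Closed, the tray caps the block 33 mm above it; on the way the chocolate slides to the hinge-side wall and tips on to the marble.
- leaf_grip (a point): Point to hold on the tray's handle, a dark wooden bar out from the middle of its outer wall: 20 mm wide along the hinge line, 16 mm thick, 58 mm long (point 38 mm from the wall). Open: cradle y = 131 mm, 30 mm above the table; closed: y = -131, 50 mm up. Pinched across its width from above, it turns between the pads, so the gripper can point down all the way.
- leaf (a joint): Angle of the tray in rad: 0 open, flat beside the block (start); 1.57 upright; 3.14 closed on the block. It turns about the cradle's +x (outer end up and over to -y). 0.35 kg tray on a damped hinge: let go, it sinks slowly open before upright, slowly shut past it.
Not all that is in view belongs to the job. Leave any red look-alike of the flower alone.

How it is judged:
By the outcome, as a careful person would: the job done as asked, in the order asked, and still so for the second after the job is handed in, with the robot touching nothing.
It also fails if it takes over 54 s, if anything falls off the work surface, if the arm or the gripper's body presses on something with over 40 N, if the wrist force passes 120 N, or if a joint passes its speed limit or range.

## Working session

There is one attempt and no reset: what is moved stays moved. The work goes in short steps, Python scripts to look and compute and a tool call to move; the robot and the scene stay as the last step left them, time stands still between calls to the robot, and variables do not carry over. Pictures are saved under pics/ and viewed, and the job is handed in when it is done.

Besides the shell and the picture viewer there is one more tool, called after "Emit:" as name([rows], argument=value, ...), one row to a line, values as JSON. servo_tool: Moves the arm, as the interface text tells. Its arguments: {"type":"object","properties":{"motion":{"type":"array"},"squeeze":{"type":"number"}},"required":["motion"]}

```bash
mkdir -p pics; python3 - <<'E'
from rig import *
import cv2, numpy as np
for n in ["scene","top"]:
    p,d=capture(n); np.save(f"{n}_d.npy",d); cv2.imwrite(f"{n}_p.png",p[...,::-1])
    cv2.imwrite(f"pics/{n}1.png",p[...,::-1])
    c=get_calibration(n); np.savez(f"{n}_c.npz",**c); print(n,c)
    for l in ["flower","cradle","leaf","leaf_grip"]:
        print(l,[(round(r["score"],2),np.round(r["bbox"])) for r in search_frame(n,l)])
print(ctrl.sense(), ctrl.hold_point_z)
E
```

```text
scene {'camera_matrix': array([[394.86511814,   0.        , 277.70911802],
       [  0.        , 394.86511814, 208.16356163],
       [  0.        ,   0.        ,   1.        ]]), 'T': array([[ 2.48442672e-02,  5.46986821e-01, -8.36772478e-01,
         1.06577248e+03],
       [ 9.99655071e-01, -6.46383301e-03,  2.54550272e-02,
         9.58756914e+01],
       [ 8.51480683e-03, -8.37116262e-01, -5.46958738e-01,
         4.62634705e+02],
       [ 0.00000000e+00,  0.00000000e+00,  0.00000000e+00,
         1.00000000e+00]])}
flower [(0.87, array([333., 179., 359., 196.])), (0.8, array([355., 217., 384., 240.])), (0.76, array([373., 176., 394., 200.])), (0.71, array([301., 184., 325., 207.])), (0.7, array([360., 163., 378., 181.])), (0.32, array([136., 233., 238., 316.]))]
cradle [(0.8, array([ 67., 230., 234., 329.]))]
leaf [(0.73, array([138., 234., 238., 312.]))]
leaf_grip [(0.65, array([134., 233., 239., 315.]))]
top {'camera_matrix': array([[419.41138061,   0.        , 280.8518395 ],
       [  0.        , 419.41138061, 208.2608113 ],
       [  0.        ,   0.        ,   1.        ]])
[... 660 characters left out ...]
af_grip []
{'time_s': 0.5, 'joints': array([-1.43737013e+00,  3.12907444e-01,  1.49774409e+00,  2.19322994e-05,
        1.33099455e+00, -2.23408987e-01]), 'dq': array([ 0.0006329 , -0.00016413,  0.00082979,  0.00035983,  0.00094831,
       -0.00167443]), 'tau': array([-7.67418460e-04, -4.11933589e+01, -2.59762198e+01, -2.11958741e-04,
        8.37301432e-04, -2.87832350e-06]), 'eef_pos': array([ 183.37633803, -491.92446933,  231.27374921]), 'ee_rot': array([-2.62112049e-05,  9.84126221e-01,  1.77469943e-01,  1.18431500e-05]), 'force': array([-0.67410797,  0.25382367,  0.61586721]), 'wrist_torque': array([0.03486884, 0.00953145, 0.00790197]), 'grip_width': 0.99746168845156} 18.700000000000003
```

View pics/scene1.png

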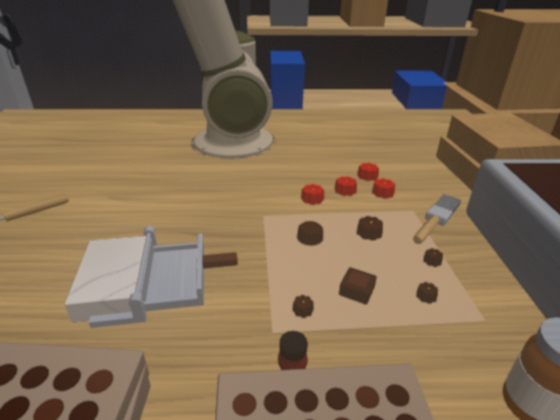

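View pics/top1.png

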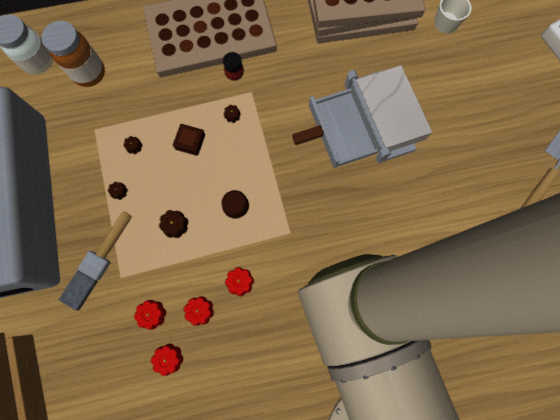

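```bash
python3 - <<'E'
import cv2
p=cv2.imread("top_p.png")[195:395,110:310]; cv2.imwrite("pics/topz.png",cv2.resize(p,(600,600),interpolation=cv2.INTER_CUBIC))
p=cv2.imread("top_p.png")[50:190,270:450]; cv2.imwrite("pics/topz2.png",cv2.resize(p,(720,560),interpolation=cv2.INTER_CUBIC))
p=cv2.imread("scene_p.png")[150:250,270:420]; cv2.imwrite("pics/scz.png",cv2.resize(p,(750,500),interpolation=cv2.INTER_CUBIC))
E
```

```text
(no output)
```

The scene picture shows the large dark flower at about (370,227), with the red look-alikes above it and the cradle at (150,275). In the top picture the flower is at (173,223), the cradle at about (365,115), and the handle at about (308,135).

View pics/topz.png

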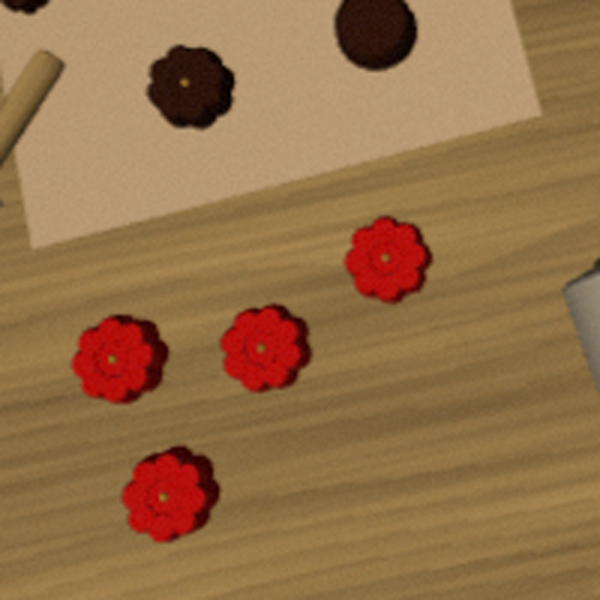

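View pics/topz2.png

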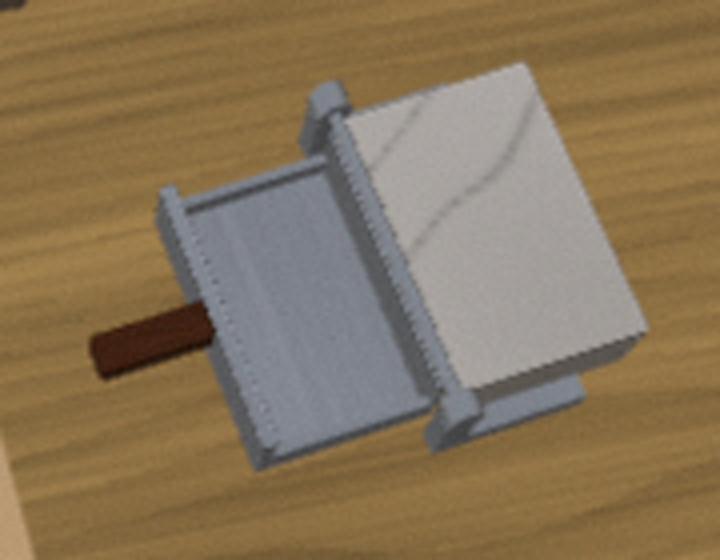

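```bash
cat > h.py <<'E'
import numpy as np, cv2
def load(n): return cv2.imread(f"{n}_p.png")[...,::-1], np.load(f"{n}_d.npy"), dict(np.load(f"{n}_c.npz"))
def cloud(d,c):
    K=c["camera_matrix"];T=c["T"]; v,u=np.indices(d.shape)
    P=np.stack([(u-K[0,2])/K[0,0]*d,(v-K[1,2])/K[1,1]*d,d],-1)
    return P@T[:3,:3].T+T[:3,3]
E
python3 - <<'E'
from h import *
p,d,c=load("top"); W=cloud(d,c)
def st(n,m):
    q=W[m]; print(n,m.sum(),"mean",q.mean(0).round(1),"min",q.min(0).round(1),"max",q.max(0).round(1))
v,u=np.indices(d.shape)
hsv=cv2.cvtColor(p,cv2.COLOR_RGB2HSV)
z=W[...,2]
print("paper z",np.median(z[160:180,200:220]))
box=(u>155)&(u<192)&(v>205)&(v<240)
for h in (8,14,20): st("fl>%d"%h,box&(z>h))
q=W[box&(z>20)][:,:2].astype(np.float32); print(cv2.minEnclosingCircle(q))
# block top
cr=(u>285)&(u<435)&(v>60)&(v<175)
bt=cr&(abs(z-39)<4)&(p.min(-1)>130)
st("block",bt); print(cv2.minAreaRect(W[bt][:,:2].astype(np.float32)))
hd=cr&(u<325)&(p[...,0]>p[...,2]+15)&(z>20)
st("handle",hd); print(cv2.minAreaRect(W[hd][:,:2].astype(np.float32)))
print(np.round(z[60:175:6,288:436:8]).astype(int))
E
```

```text
paper z -0.1198697418171264
fl>8 592 mean [444.1 292.4  29.8] min [261.9 134.1   8.4] max [471.6 319.6 771.8]
fl>14 554 mean [444.6 292.9  31. ] min [261.9 134.1  14.2] max [471.5 319.6 771.8]
fl>20 512 mean [445.3 293.4  32.2] min [261.9 134.1  20. ] max [471.5 319.6 771.8]
((361.9244384765625, 224.03907775878906), 134.45172119140625)
block 3568 mean [ 580.8 -152.2   38.2] min [ 503.9 -210.8   35. ] max [661.3  -6.4  42.6]
((576.7669677734375, -108.13885498046875), (149.49496459960938, 190.9922332763672), 7.062722682952881)
handle 384 mean [544.4  23.6  72. ] min [261.9 -12.7  21.5] max [632.9 134.1 771.8]
((451.89300537109375, 70.88179016113281), (55.91620635986328, 396.49981689453125), 63.551795959472656)
[[ 0 -1 -1  1  1 -3  0 -1 -2  1 -1  0  0  1 -1  0  0  1  0]
 [-1 -1 -2 -2 -2  2 -1  1 -3 -2 -1  0 -1 -1 38  0 -1 -2 -2]
 [-2 -1 -3  1 -2 -1  0 -1 47  1 -3 12 39 37 37  1 -1  0 -1]
 [ 1  1 -4  1  0 -2  1 -3 45 39 39 37 40 38 38 -4 -2 -2 -1]
 [-1  0  1  1 -3 -2  0  4 37 40 39 40 37 37 38 36  0 -1  0]
 [ 0 -2 -1  0  3 -1 -2 18 24 36 39 37 39 40 38 36  0 -2  1]
 [-2 -2 -4 37 -1 16 13  6 10 43 40 36 38 37 38 41  0  0 -2]
 [-3  0 -3 38 10  8  9  6  8 36 36 36 37 40 37 37 37  2 -2]
 [-1 -2 -1 28  6  7  6  8  7 25 37 36 38 39 38 37 38 -2  0]
 [ 0 -1  0  9 39  9  5  6  5 13 42 41 39 37 36 38 36  0 -3]
 [-4 -1 -2 -2 37  7 10  9  8  8 38 37 37 38 37 39 37 38 -2]
 [-2 -2 -1 -1 37  9  8  6  5  7 25 35 36 36 38 39 37 38 -3]
 [-1  0 36 35 36  8  6  6  9  7 16 42 39 38 36 40 37 39 -1]
 [ 1 36 38 31 -2 38  6  8  7  6  8 38 36 36 34 39 35 15 -2]
 [-2 28 -1 -1 -3 36  8  7  7  7  7 24 37 40 28  9 -1 -1 -1]
 [-2  0 -4  1 -2 21  6  6  7  8  8 17 50  5 12 10 -2 -2 -2]
 [-2  0 -1 -2 -2  1 38  9  5 16  3 10 38 12  1  0  2 -1 -1]
 [ 0 -2  1 -1 -1 -1 36 18  0 -1  0  0 -2 -2 -2 -2 -1  0 -2]
 [-1  0 -2 -1  1  0 -2 -1 -2 -1  0 -2 -1 -1 -1  2  0  0  0]
 [-1  0  0 -3  1 -2 -1  1 -1  0  0 -3 -3  0 -1 -4  2 -1  0]]
```

```bash
python3 - <<'E'
from h import *
for n,cb,fb in (("top",(285,435,60,175),(155,192,205,240)),("scene",(65,242,225,332),(350,390,212,244))):
    p,d,c=load(n); W=cloud(d,c); z=W[...,2]; v,u=np.indices(d.shape); ok=d>0
    B=lambda b:(u>b[0])&(u<b[1])&(v>b[2])&(v<b[3])&ok
    def big(m):
        m=cv2.morphologyEx(m.astype(np.uint8),cv2.MORPH_OPEN,np.ones((2,2)))
        k,l,s,_=cv2.connectedComponentsWithStats(m); i=1+s[1:,4].argmax(); return l==i
    fl=big(B(fb)&(z>6)&(p.max(-1)<110)); q=W[fl]; print(n,"flower n",fl.sum(),q.min(0).round(1),q.max(0).round(1))
    t=fl&(z>20); print(" top slice circ",cv2.minEnclosingCircle(W[t][:,:2].astype(np.float32)),W[t].mean(0), "z95",np.percentile(z[fl],[50,95]))
    bt=big(B(cb)&(abs(z-38)<6)&(p.min(-1)>(125 if n=="top" else 120))); r=cv2.minAreaRect(W[bt][:,:2].astype(np.float32)); print(" block",bt.sum(),r,np.median(z[bt]))
    hd=big(B(cb)&(z>20)&(p[...,0]>p[...,2].astype(int)+12)&(p.max(-1)<110)); r2=cv2.minAreaRect(W[hd][:,:2].astype(np.float32)); print(" handle",hd.sum(),r2,np.median(z[hd]),W[hd].mean(0))
    # tray floor
    tf=big(B(cb)&(abs(z-7.5)<5)&(p[...,2]>p[...,0])); print(" floor",tf.sum(),cv2.minAreaRect(W[tf][:,:2].astype(np.float32)),W[tf].mean(0))
    o=p.copy(); o[fl]=(0,255,0); o[bt]=(255,255,0); o[hd]=(0,255,255); o[tf]=(255,0,255); cv2.imwrite(f"pics/{n}_m.png",o[...,::-1])
E
```

```text
top flower n 577 [261.9 134.1  -1.8] [469.3 316.6 771.8]
 top slice circ ((361.6416015625, 222.34454345703125), 133.11277770996094) [445.3347508  293.11965139  28.15214471] z95 [24.4575841 27.1808067]
 block 3587 ((485.63690185546875, -27.09197998046875), (173.43548583984375, 523.521240234375), 35.88668441772461) 38.17720702114127
 handle 360 ((426.11065673828125, 82.27713012695312), (55.729705810546875, 339.80029296875), 63.15166473388672) 36.38659014101586 [556.19539108  16.17049107  34.15738235]
 floor 2294 ((436.7025146484375, -7.3380584716796875), (123.53999328613281, 432.4103088378906), 66.95133209228516) [568.43608692 -63.63218641  11.18249201]
scene flower n 447 [424.1  95.9  -0.8] [1065.8  327.9  462.6]
 top slice circ ((747.8505249023438, 195.4416046142578), 333.1482849121094) [462.40537918 290.63842586  29.64794428] z95 [23.2783652 26.7133784]
 block 4251 ((798.6446533203125, -71.88653564453125), (617.0567016601562, 131.3271026611328), 20.114843368530273) 38.93096119148538
 handle 413 ((795.7666015625, 40.78160095214844), (548.3951416015625, 54.92743682861328), 5.813066482543945) 35.27302717836784 [569.98218567  18.07512217  35.56317031]
 floor 2301 ((790.034423828125, -11.626953125), (585.5595703125, 86.44778442382812), 12.901369094848633) [574.55527327 -61.30766798   9.88020232]
```

View pics/top_m.png

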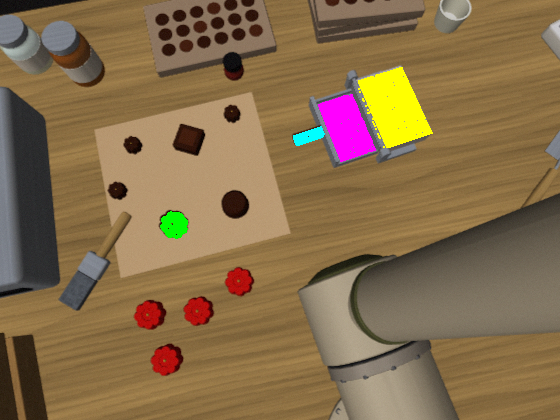

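View pics/scene_m.png

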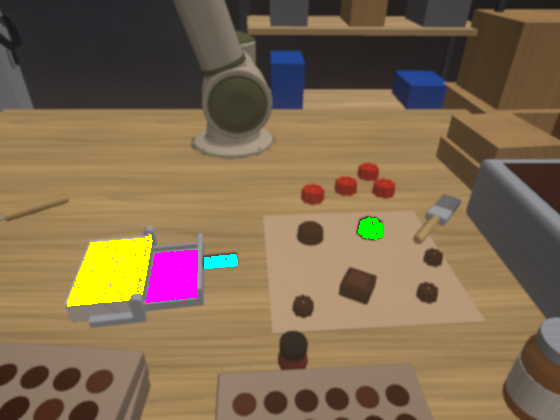

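```bash
cat >> h.py <<'E'
def ray(c,uv,zp):
    K=c["camera_matrix"];T=c["T"];uv=np.atleast_2d(uv).astype(float)
    D=np.c_[(uv[:,0]-K[0,2])/K[0,0],(uv[:,1]-K[1,2])/K[1,1],np.ones(len(uv))]@T[:3,:3].T
    return T[:3,3]+D*((zp-T[2,3])/D[:,2])[:,None]
E
python3 - <<'E'
from h import *
for n,cb,fb in (("top",(285,435,60,175),(155,192,205,240)),("scene",(65,242,225,332),(350,390,212,244))):
    p,d,c=load(n); W=cloud(d,c); z=W[...,2]; v,u=np.indices(d.shape); ok=d>0
    B=lambda b:(u>b[0])&(u<b[1])&(v>b[2])&(v<b[3])&ok
    def big(m0):
        m=cv2.morphologyEx(m0.astype(np.uint8),cv2.MORPH_CLOSE,np.ones((3,3)));m=cv2.morphologyEx(m,cv2.MORPH_OPEN,np.ones((3,3)))
        k,l,s,_=cv2.connectedComponentsWithStats(m); i=1+s[1:,4].argmax(); return l==i
    def rect(m,zp):
        vv,uu=np.nonzero(m); q=ray(c,np.c_[uu,vv],zp)[:,:2].astype(np.float32); return cv2.minAreaRect(q),q.mean(0)
    fl=big(B(fb)&(z>20)&(p.max(-1)<110)); vv,uu=np.nonzero(fl); q=ray(c,np.c_[uu,vv],25)[:,:2].astype(np.float32)
    print(n,"flower",cv2.minEnclosingCircle(q),q.mean(0), "cloud",W[fl&ok].mean(0))
    bt=big(B(cb)&(abs(z-38)<6)&(p.min(-1)>(125 if n=="top" else 120))); print("block",rect(bt,39))
    hd=big(B(cb)&(z>28)&(p[...,0]>p[...,2].astype(int)+12)&(p.max(-1)<110)); print("handle",rect(hd,38))
    tf=big(B(cb)&(abs(z-7.5)<5)&(p[...,2]>p[...,0])); print("floor",rect(tf,8))
E
```

```text
top flower ((447.18109130859375, 294.8182373046875), 23.930858612060547) [447.1018  294.67078] cloud [447.18219038 294.67977926  24.88090234]
block (((582.0101318359375, -150.1407928466797), (149.762939453125, 103.57987213134766), 7.022698402404785), array([ 580.2224 , -151.49724], dtype=float32))
handle (((557.3154907226562, 17.926855087280273), (21.978538513183594, 59.017696380615234), 7.658873081207275), array([557.5299,  18.2379], dtype=float32))
floor (((573.8106079101562, -63.45441818237305), (129.85723876953125, 74.79335021972656), 7.205561637878418), array([572.0669 , -63.27316], dtype=float32))
scene flower ((453.27984619140625, 293.71356201171875), 26.46364974975586) [454.28247 292.1518 ] cloud [454.06942765 292.12729194  24.8550536 ]
block (((580.4763793945312, -151.80055236816406), (159.84548950195312, 105.93995666503906), 7.258051872253418), array([ 590.9337 , -151.68013], dtype=float32))
handle (((568.353271484375, 16.71942901611328), (28.421646118164062, 53.8062629699707), 7.34259033203125), array([568.49585 ,  16.364258], dtype=float32))
floor (((564.9308471679688, -64.15367126464844), (121.81254577636719, 78.74223327636719), 7.436689376831055), array([569.9821 , -63.97354], dtype=float32))
```

Emit:
servo_tool([
  {"dr":[0,0,-0.96],"delta_pos":[0,0,0],"hand":1},
  {"dr":[0,0,-0.96],"delta_pos":[0,0,0],"hand":1},
  {"dr":[0,0,-0.96],"delta_pos":[0,0,0],"hand":1},
  {"dr":[0,0,-0.96],"delta_pos":[0,0,0],"hand":1},
  {"dr":[0,0,-0.96],"delta_pos":[0,0,0],"hand":1},
  {"dr":[0,0,-0.96],"delta_pos":[0,0,0],"hand":1},
  {"dr":[0,0,-0.96],"delta_pos":[0,0,0],"hand":1},
  {"dr":[0,0,-0.96],"delta_pos":[0,0,0],"hand":1},
], squeeze=40)

```text
time_s: 1.5
eef_pos: [183.3, -491.9, 231.2]
ee_rot: [-0.0, 0.645, 0.765, 0.0]
force: [-0.4, -1.0, -0.1]
grip_width: 0.999
```

Emit:
servo_tool([
  {"dr":[0,0,0],"delta_pos":[0.75,0.36,0.08],"hand":1},
  {"dr":[0,0,0],"delta_pos":[0.75,0.36,0.08],"hand":1},
  {"dr":[0,0,0],"delta_pos":[0.75,0.36,0.08],"hand":1},
  {"dr":[0,0,0],"delta_pos":[0.75,0.36,0.08],"hand":1},
  {"dr":[0,0,0],"delta_pos":[0.75,0.36,0.08],"hand":1},
  {"dr":[0,0,0],"delta_pos":[0.75,0.36,0.08],"hand":1},
  {"dr":[0,0,0],"delta_pos":[0.75,0.36,0.08],"hand":1},
  {"dr":[0,0,0],"delta_pos":[0.75,0.36,0.08],"hand":1},
  {"dr":[0,0,0],"delta_pos":[0.75,0.36,0.08],"hand":1},
  {"dr":[0,0,0],"delta_pos":[0.75,0.36,0.08],"hand":1},
  {"dr":[0,0,0],"delta_pos":[0.75,0.36,0.08],"hand":1},
  {"dr":[0,0,0],"delta_pos":[0.75,0.36,0.08],"hand":1},
  {"dr":[0,0,0],"delta_pos":[0.75,0.36,0.08],"hand":1},
  {"dr":[0,0,0],"delta_pos":[0.75,0.36,0.08],"hand":1},
  {"dr":[0,0,0],"delta_pos":[0.75,0.36,0.08],"hand":1},
  {"dr":[0,0,0],"delta_pos":[0.75,0.36,0.08],"hand":1},
  {"dr":[0,0,0],"delta_pos":[0.75,0.36,0.08],"hand":1},
  {"dr":[0,0,0],"delta_pos":[0.75,0.36,0.08],"hand":1},
  {"dr":[0,0,0],"delta_pos":[0.75,0.36,0.08],"hand":1},
  {"dr":[0,0,0],"delta_pos":[0.75,0.36,0.08],"hand":1},
])

```text
time_s: 4.0
eef_pos: [417.5, 332.8, 149.6]
ee_rot: [0.006, 0.645, 0.764, 0.002]
force: [0.7, 0.8, -0.3]
grip_width: 0.999
```

```bash
cat >> h.py <<'E'
def fray(c,uv,zp):
    K=c["camera_matrix"];T=c["T"];uv=np.atleast_2d(uv).astype(float)
    a=(uv[:,0]-K[0,2])/K[0,0];b=(uv[:,1]-K[1,2])/K[1,1];r=np.hypot(a,b);s=np.where(r>0,np.sin(r)/np.maximum(r,1e-9),1)
    D=np.c_[a*s,b*s,np.cos(r)]@T[:3,:3].T
    return T[:3,3]+D*((zp-T[2,3])/D[:,2])[:,None]
def tool_err(s,tgt,yawx):
    from scipy.spatial.transform import Rotation as R
    q=s["ee_rot"];M=R.from_quat([q[1],q[2],q[3],q[0]])
    d=M.inv().apply(np.array(tgt)-s["eef_pos"])
    G=R.from_matrix(np.array([[-np.sin(yawx),np.cos(yawx),0],[np.cos(yawx),np.sin(yawx),0],[0,0,-1]]).T)
    return (d/50).round(3), np.degrees((M.inv()*G).as_rotvec()).round(2)/10
E
python3 - <<'E'
from h import *
from rig import *
s=ctrl.sense(); c=get_calibration("wrist"); p,d=capture("wrist")
print(c, s["eef_pos"],s["ee_rot"])
np.save("wrist_d.npy",d); cv2.imwrite("wrist_p.png",p[...,::-1]); np.savez("wrist_c.npz",**c)
cv2.imwrite("pics/w1.png",p[...,::-1])
for r in outline_of("wrist","flower"):
    v,u=np.nonzero(r["pixels"]); print(round(r["score"],2),np.round(r["bbox"]),fray(c,[u.mean(),v.mean()],20).round(1),np.median(p[v,u],0))
E
```

```text
{'camera_matrix': array([[325.1922621 ,   0.        , 278.25813856],
       [  0.        , 325.1922621 , 207.87015523],
       [  0.        ,   0.        ,   1.        ]]), 'T': array([[ 9.85902685e-01,  1.56672134e-01,  5.87344624e-02,
         4.04284524e+02],
       [ 1.67084286e-01, -9.40480428e-01, -2.95938181e-01,
         4.07419751e+02],
       [ 8.87334591e-03,  3.01579853e-01, -9.53399631e-01,
         2.91841360e+02],
       [ 0.00000000e+00,  0.00000000e+00,  0.00000000e+00,
         1.00000000e+00]])} [417.45451636 332.80518233 149.60334711] [0.00557416 0.64535853 0.76385782 0.00158729]
0.78 [119. 114. 185. 171.] [[301.3 362.3  20. ]] [180.  41.  35.]
0.78 [ 52. 130. 102. 179.] [[223.3 344.9  20. ]] [175.  38.  33.]
0.75 [280. 206. 331. 262.] [[448.3 299.5  20. ]] [63. 43. 31.]
0.66 [111. 200. 161. 258.] [[289.7 280.5  20. ]] [176.  40.  34.]
0.6 [186. 300. 190. 317.] [[347.1 201.4  20. ]] [71. 28. 21.]
```

View pics/w1.png

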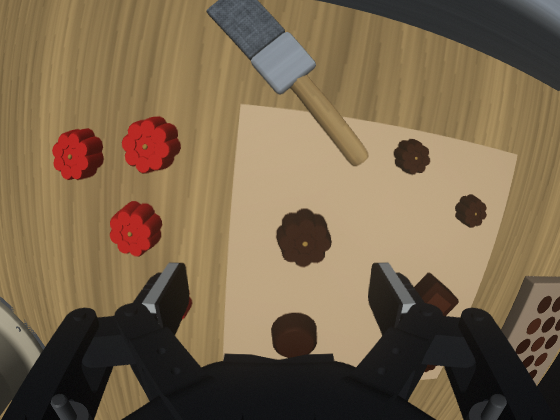

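The wrist picture shows the dark flower with its gold dot at about (304,243), the round chocolate at (294,335) and three reds on the left.

```bash
python3 - <<'E'
from h import *
from rig import *
c=dict(np.load("wrist_c.npz"))
print(fray(c,[305,243.5],26), fray(c,[295,335],26))
print(ray(dict(np.load("top_c.npz")),[171.7-.3,222.3-.3],26))
p=cv2.imread("scene_p.png"); 
cv2.imwrite("pics/sf.png",cv2.resize(p[205:250,340:400],(720,540),interpolation=cv2.INTER_CUBIC))
print(tool_err(ctrl.sense(),[448.5,295,120],np.radians(7.2)))
E
```

```text
[[449.85165241 295.86722694  26.        ]] [[461.0562918  190.88091036  26.        ]]
[[448.03447408 294.71508572  26.        ]]
(array([-0.87 ,  0.476,  0.59 ]), array([0.054, 0.033, 0.255]))
```

View pics/sf.png

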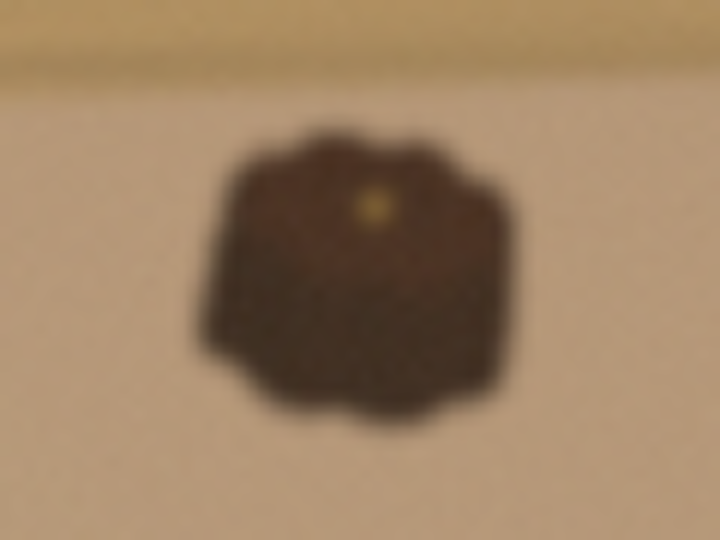

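Emit:
servo_tool([
  {"dr":[0.05,0.03,0.25],"delta_pos":[-0.43,0.24,0.4],"hand":1},
  {"dr":[0,0,0],"delta_pos":[-0.43,0.24,0.4],"hand":1},
  {"dr":[0,0,0],"delta_pos":[0,0,0.3],"hand":1},
  {"dr":[0,0,0],"delta_pos":[0,0,0],"hand":1},
])

```text
time_s: 4.6
eef_pos: [447.8, 294.0, 92.9]
ee_rot: [0.0, 0.661, 0.75, 0.0]
force: [0.3, 0.2, 0.1]
grip_width: 1.001
```

```bash
python3 - <<'E'
from h import *
from rig import *
c=get_calibration("wrist"); p,d=capture("wrist")
cv2.imwrite("pics/w2.png",p[...,::-1])
for r in outline_of("wrist","flower"):
    v,u=np.nonzero(r["pixels"]); print(round(r["score"],2),np.round(r["bbox"]),fray(c,[u.mean(),v.mean()],20).round(1),np.median(p[v,u],0))
b=c; np.savez("wrist_c.npz",**c)
print(ctrl.sense()["eef_pos"],tool_err(ctrl.sense(),[449,295.5,1],np.radians(7.2)))
E
```

```text
0.97 [ 59.  73. 130. 140.] [[303.4 360.9  20. ]] [172.  34.  30.]
0.85 [247. 175. 317. 248.] [[449.4 298.7  20. ]] [59. 39. 28.]
0.7 [  0.  99.  48. 159.] [[228.  344.1  20. ]] [106.5  21.   18. ]
0.66 [ 53. 179. 109. 242.] [[292.1 280.3  20. ]] [166.  36.  31.]
0.6 [ 96. 271. 146. 318.] [[320.9 210.7  20. ]] [132.  30.  26.]
[448.37553642 294.49255005  94.17155841] (array([0.018, 0.009, 1.863]), array([ 0.018, -0.002,  0.009]))
```

View pics/w2.png

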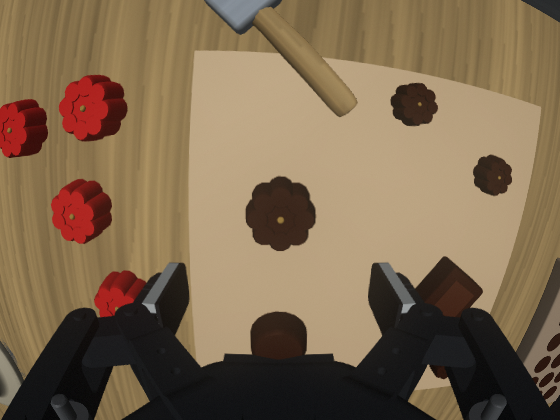

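Emit:
servo_tool([
  {"dr":[0.02,0,0],"delta_pos":[0.02,0.01,0.4],"hand":1},
  {"dr":[0,0,0],"delta_pos":[0,0,0.4],"hand":1},
  {"dr":[0,0,0],"delta_pos":[0,0,0.4],"hand":1},
  {"dr":[0,0,0],"delta_pos":[0,0,0.4],"hand":1},
  {"dr":[0,0,0],"delta_pos":[0,0,0.2],"hand":1},
  {"dr":[0,0,0],"delta_pos":[0,0,0.0],"hand":1},
])

```text
time_s: 5.45
eef_pos: [450.3, 299.7, 7.4]
ee_rot: [0.002, 0.659, 0.752, 0.005]
force: [-0.3, -0.4, 1.7]
grip_width: 0.995
```

```bash
python3 - <<'E'
from h import *
from rig import *
s=ctrl.sense();print(s["eef_pos"],s["force"],tool_err(s,[449,295.5,1],np.radians(7.2)))
E
```

```text
[450.29225393 299.72480571   7.37654255] [-0.33795405 -0.39635277  1.69836573] (array([-0.081, -0.038,  0.127]), array([ 0.055, -0.018,  0.035]))
```

Emit:
servo_tool([
  {"dr":[0.05,-0.02,0.03],"delta_pos":[-0.08,-0.03,0.1],"hand":1},
  {"dr":[0,0,0],"delta_pos":[0,0,0],"hand":1},
])

```text
time_s: 5.7
eef_pos: [450.0, 295.7, 3.5]
ee_rot: [0.001, 0.661, 0.75, 0.001]
force: [0.0, -0.4, -0.2]
grip_width: 0.999
```

```bash
python3 - <<'E'
from h import *
from rig import *
s=ctrl.sense();print(s["eef_pos"],s["force"],tool_err(s,[449,295.5,1],np.radians(7.2)))
E
```

```text
[449.95250543 295.72521358   3.45831312] [ 0.01085608 -0.40958626 -0.2224513 ] (array([-0.002, -0.02 ,  0.049]), array([0.015, 0.001, 0.004]))
```

Emit:
servo_tool([
  {"dr":[0,0,0],"delta_pos":[0,-0.02,0.04],"hand":0.8},
  {"dr":[0,0,0],"delta_pos":[0,0,0],"hand":0.3},
  {"dr":[0,0,0],"delta_pos":[0,0,0],"hand":0},
  {"dr":[0,0,0],"delta_pos":[0,0,0],"hand":0},
  {"dr":[0,0,0],"delta_pos":[0,0,0],"hand":0},
  {"dr":[0,0,0],"delta_pos":[0,0,0],"hand":0},
], squeeze=35)

```text
time_s: 6.45
eef_pos: [449.2, 295.7, 2.4]
ee_rot: [0.001, 0.661, 0.75, 0.001]
force: [-0.7, 0.3, 1.5]
grip_width: 0.573
```

Emit:
servo_tool([
  {"dr":[0,0,0],"delta_pos":[0,0,0],"hand":0},
  {"dr":[0,0,0],"delta_pos":[0,0,-0.3],"hand":0},
  {"dr":[0,0,0],"delta_pos":[0,0,-0.6],"hand":0},
  {"dr":[0,0,0],"delta_pos":[0,0,-0.8],"hand":0},
  {"dr":[0,0,0],"delta_pos":[0,0,-0.6],"hand":0},
  {"dr":[0,0,0],"delta_pos":[0,0,0],"hand":0},
])

```text
time_s: 7.2
eef_pos: [449.1, 295.8, 124.2]
ee_rot: [0.002, 0.661, 0.75, 0.003]
force: [1.2, -0.1, -0.3]
grip_width: 0.571
```

```bash
python3 - <<'E'
from h import *
from rig import *
s=ctrl.sense();c=get_calibration("wrist"); p,d=capture("wrist");cv2.imwrite("pics/w3.png",p[...,::-1])
print(s["time_s"],s["eef_pos"],s["force"],s["grip_width"])
print("cradle mid tray",tool_err(s,[575-45*.125,-103+45*.992,150],np.radians(7.2)))
E
```

```text
7.2 [449.05155864 295.79343137 124.17515032] [ 1.23253785 -0.10540247 -0.28798823] 0.5714370652868209
cradle mid tray (array([-7.329,  1.498, -0.513]), array([ 0.034, -0.005,  0.004]))
```

View pics/w3.png

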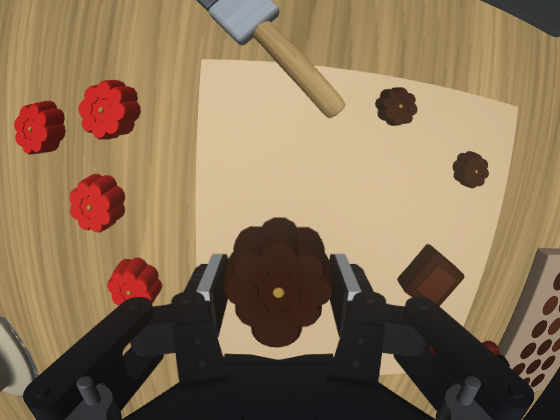

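Emit:
servo_tool([
  {"dr":[0.03,0,0],"delta_pos":[-0.3,0.05,-0.03],"hand":0},
  {"dr":[0,0,0],"delta_pos":[-0.6,0.1,-0.03],"hand":0},
  {"dr":[0,0,0],"delta_pos":[-0.7,0.12,-0.03],"hand":0},
  {"dr":[0,0,0],"delta_pos":[-0.7,0.12,-0.03],"hand":0},
  {"dr":[0,0,0],"delta_pos":[-0.7,0.12,-0.03],"hand":0},
  {"dr":[0,0,0],"delta_pos":[-0.7,0.12,-0.03],"hand":0},
  {"dr":[0,0,0],"delta_pos":[-0.7,0.12,-0.03],"hand":0},
  {"dr":[0,0,0],"delta_pos":[-0.7,0.12,-0.03],"hand":0},
  {"dr":[0,0,0],"delta_pos":[-0.7,0.12,-0.03],"hand":0},
  {"dr":[0,0,0],"delta_pos":[-0.7,0.12,-0.03],"hand":0},
  {"dr":[0,0,0],"delta_pos":[-0.7,0.12,-0.03],"hand":0},
  {"dr":[0,0,0],"delta_pos":[-0.7,0.12,-0.03],"hand":0},
  {"dr":[0,0,0],"delta_pos":[-0.6,0.12,-0.03],"hand":0},
  {"dr":[0,0,0],"delta_pos":[-0.3,0.1,-0.03],"hand":0},
  {"dr":[0,0,0],"delta_pos":[0,0,0],"hand":0},
])

```text
time_s: 9.12
eef_pos: [576.7, -157.3, 127.6]
ee_rot: [-0.013, 0.663, 0.748, -0.01]
force: [0.7, -0.1, -0.3]
grip_width: 0.569
```

```bash
python3 - <<'E'
from h import *
from rig import *
s=ctrl.sense();c=get_calibration("wrist"); p,d=capture("wrist");cv2.imwrite("pics/w4.png",p[...,::-1]);cv2.imwrite("wrist_p.png",p[...,::-1])
np.savez("wrist_c.npz",**c); np.save("wrist_d.npy",d)
print(s["time_s"],s["eef_pos"],s["ee_rot"],s["force"],s["grip_width"])
p2,d2=capture("top");cv2.imwrite("pics/t4.png",p2[...,::-1])
E
```

```text
9.125 [ 576.70671954 -157.27734534  127.56876257] [-0.01327624  0.66311638  0.74833649 -0.00963886] [ 0.70353688 -0.10655399 -0.30792627] 0.5692256462830934
```

View pics/w4.png

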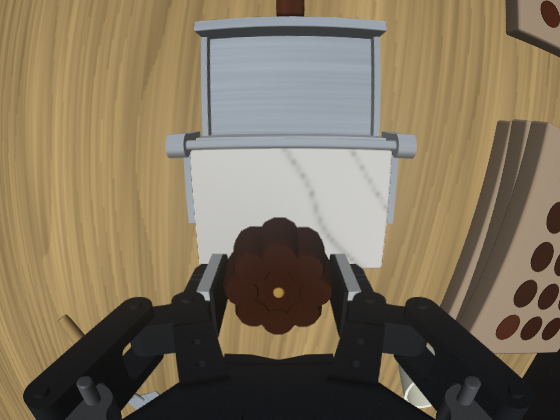

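The wrist picture shows the open tray at x 205–380, y 20–135, with the hinge line at y≈145. The block lies below it and the flower is held at (278,275).

```bash
python3 - <<'E'
from h import *
p=cv2.imread("wrist_p.png"); cv2.imwrite("pics/w4z.png",cv2.resize(p[0:160,160:420],(780,480),interpolation=cv2.INTER_CUBIC))
c=dict(np.load("wrist_c.npz"))
for n,uv,z in (("blockL",(190,150),39),("blockR",(391,150),39),("floorL",(210,38),8),("floorR",(373,38),8),("pinL",(166,145),45),("pinR",(415,145),45),("handL",(278,8),38),("handR",(303,8),38)):
    print(n,fray(c,uv,z).round(1))
E
```

```text
blockL [[ 504.1 -117.8   39. ]]
blockR [[650.9 -98.8  39. ]]
floorL [[502.1 -27.5   8. ]]
floorR [[632.9 -10.8   8. ]]
pinL [[ 487.  -114.9   45. ]]
pinR [[666.7 -91.6  45. ]]
handL [[556.1  -7.1  38. ]]
handR [[573.7  -4.9  38. ]]
```

View pics/w4z.png

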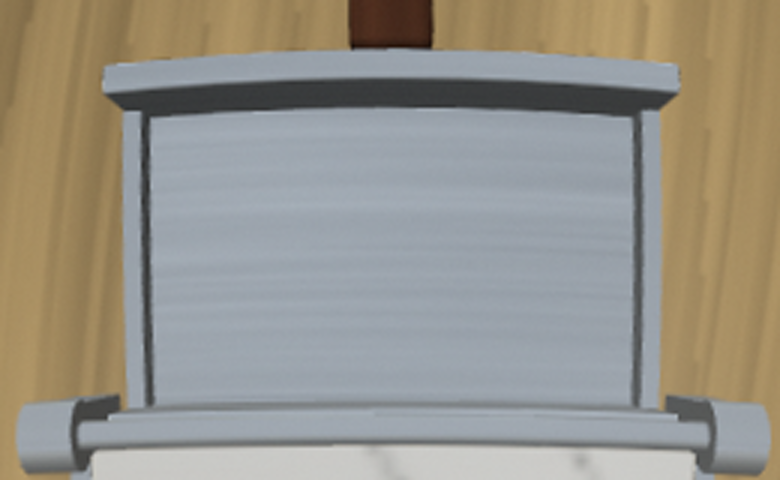

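```bash
python3 - <<'E'
from h import *
from rig import *
print(tool_err(ctrl.sense(),[571,-58.9,90],np.radians(7.37)))
E
```

```text
(array([1.935, 0.151, 0.765]), array([-0.184, -0.042, -0.038]))
```

Emit:
servo_tool([
  {"dr":[-0.18,-0.04,-0.04],"delta_pos":[0.4,0.05,0.1],"hand":0},
  {"dr":[0,0,0],"delta_pos":[0.5,0.05,0.2],"hand":0},
  {"dr":[0,0,0],"delta_pos":[0.5,0.05,0.2],"hand":0},
  {"dr":[0,0,0],"delta_pos":[0.3,0,0.2],"hand":0},
  {"dr":[0,0,0],"delta_pos":[0,0,0],"hand":0},
])

```text
time_s: 9.85
eef_pos: [571.2, -63.6, 91.9]
ee_rot: [-0.001, 0.658, 0.753, 0.0]
force: [0.3, -0.2, -1.4]
grip_width: 0.572
```

```bash
python3 - <<'E'
from h import *
from rig import *
s=ctrl.sense();print(s["eef_pos"],tool_err(s,[571,-58.9,50],np.radians(7.37)))
E
```

```text
[571.16471569 -63.58138045  91.9334337 ] (array([0.092, 0.01 , 0.839]), array([-0.003, -0.006,  0.033]))
```

Emit:
servo_tool([
  {"dr":[0,0,0.03],"delta_pos":[0.09,0.01,0.1],"hand":0},
  {"dr":[0,0,0],"delta_pos":[0,0,0.3],"hand":0},
  {"dr":[0,0,0],"delta_pos":[0,0,0.3],"hand":0},
  {"dr":[0,0,0],"delta_pos":[0,0,0.2],"hand":0},
  {"dr":[0,0,0],"delta_pos":[0,0,0],"hand":0},
])

```text
time_s: 10.48
eef_pos: [571.1, -60.7, 43.6]
ee_rot: [-0.001, 0.661, 0.75, -0.0]
force: [-0.7, -0.2, -0.5]
grip_width: 0.572
```

```bash
python3 - <<'E'
from h import *
from rig import *
s=ctrl.sense();print(s["eef_pos"],s["force"],tool_err(s,[571,-58.9,11],np.radians(7.37)))
p,d=capture("wrist");cv2.imwrite("pics/w5.png",p[...,::-1])
E
```

```text
[571.07246905 -60.66868556  43.6185511 ] [-0.71218493 -0.16672403 -0.47294805] (array([0.035, 0.004, 0.652]), array([-0.004, -0.004, -0.01 ]))
```

View pics/w5.png

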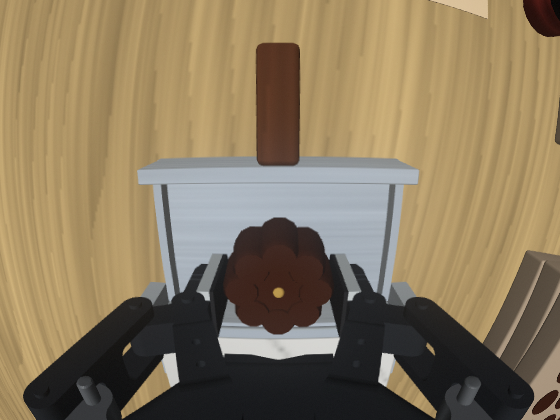

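The flower hangs centred over the tray at (278,275), in line with the handle at (278,100).

Emit:
servo_tool([
  {"dr":[0,0,0],"delta_pos":[0.03,0,0.25],"hand":0},
  {"dr":[0,0,0],"delta_pos":[0,0,0.2],"hand":0},
  {"dr":[0,0,0],"delta_pos":[0,0,0.12],"hand":0},
  {"dr":[0,0,0],"delta_pos":[0,0,0],"hand":0},
])

```text
time_s: 11.02
eef_pos: [571.4, -59.2, 14.0]
ee_rot: [0.0, 0.661, 0.751, 0.0]
force: [0.1, -0.4, -0.3]
grip_width: 0.568
```

```bash
python3 - <<'E'
from h import *
from rig import *
s=ctrl.sense();print(s["eef_pos"],s["force"],tool_err(s,[571,-58.9,11],np.radians(7.37)))
E
```

```text
[571.44341098 -59.20697916  14.01239235] [ 0.05888017 -0.4105111  -0.31903758] (array([ 0.007, -0.008,  0.06 ]), array([ 0.005, -0.   , -0.01 ]))
```

Emit:
servo_tool([
  {"dr":[0,0,0],"delta_pos":[0,0,0.05],"hand":0},
  {"dr":[0,0,0],"delta_pos":[0,0,0],"hand":0},
])

```text
time_s: 11.28
eef_pos: [571.7, -59.3, 11.7]
ee_rot: [0.001, 0.661, 0.751, 0.0]
force: [-0.9, -0.0, 0.0]
grip_width: 0.571
```

```bash
python3 - <<'E'
from rig import *
s=ctrl.sense();print(s["eef_pos"],s["force"])
E
```

```text
[571.70677605 -59.28552759  11.72067052] [-0.89347202 -0.04552552  0.00453604]
```

Emit:
servo_tool([
  {"dr":[0,0,0],"delta_pos":[0,0,0.025],"hand":0},
  {"dr":[0,0,0],"delta_pos":[0,0,0],"hand":0},
  {"dr":[0,0,0],"delta_pos":[0,0,0],"hand":0.7},
  {"dr":[0,0,0],"delta_pos":[0,0,0],"hand":0.85},
  {"dr":[0,0,0],"delta_pos":[0,0,0],"hand":0.85},
  {"dr":[0,0,0],"delta_pos":[0,0,-0.2],"hand":0.85},
  {"dr":[0,0,0],"delta_pos":[0,0,-0.6],"hand":0.85},
  {"dr":[0,0,0],"delta_pos":[0,0,-0.6],"hand":0.85},
  {"dr":[0,0,0],"delta_pos":[0,0,-0.4],"hand":0.85},
  {"dr":[0,0,0],"delta_pos":[0,0,0],"hand":0.85},
])

```text
time_s: 12.52
eef_pos: [572.2, -59.4, 106.4]
ee_rot: [0.002, 0.661, 0.751, 0.001]
force: [-0.8, -0.2, -1.0]
grip_width: 0.852
```

```bash
python3 - <<'E'
from h import *
from rig import *
s=ctrl.sense();c=get_calibration("wrist")
p,d=capture("wrist");cv2.imwrite("pics/w6.png",p[...,::-1]);np.savez("wrist_c.npz",**c)
y=np.array([-.1283,.9917]);o=np.array([576.8,-103.5]);g=o+131*y
print(s["time_s"],s["eef_pos"],g,tool_err(s,[*g,80],np.radians(7.37)))
E
```

```text
12.525 [572.19671195 -59.44830931 106.43898022] [559.9927  26.4127] (array([ 1.735, -0.027,  0.526]), array([ 0.027,  0.01 , -0.009]))
```

View pics/w6.png

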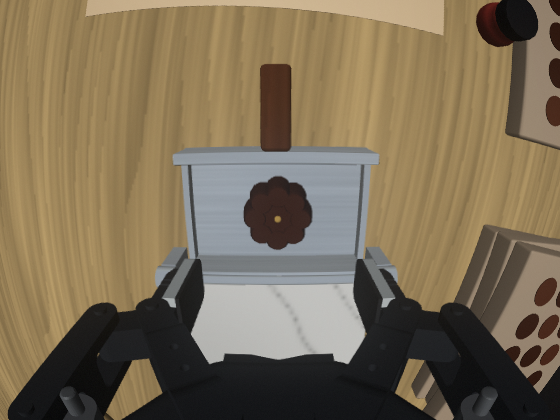

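The flower lies upright in the tray at (278,213), released. The handle spans x 260–291, y 65–150.

```bash
python3 - <<'E'
from h import *
c=dict(np.load("wrist_c.npz"))
for uv,z in (((260.5,66),38),((291,66),38),((261,149),38),((291,149),38),((278,219),34)): print(fray(c,uv,z).round(1))
E
```

```text
[[548.9  42.2  38. ]]
[[568.1  44.6  38. ]]
[[555.8 -11.6  38. ]]
[[575.2  -9.1  38. ]]
[[573.  -59.3  34. ]]
```

Emit:
servo_tool([
  {"dr":[0.03,0.01,0],"delta_pos":[0.4,0,0.1],"hand":0.6},
  {"dr":[0,0,0],"delta_pos":[0.5,-0.01,0.2],"hand":0.6},
  {"dr":[0,0,0],"delta_pos":[0.5,-0.01,0.2],"hand":0.6},
  {"dr":[0,0,0],"delta_pos":[0.3,0,0.1],"hand":0.6},
  {"dr":[0,0,0],"delta_pos":[0,0,0],"hand":0.6},
])

```text
time_s: 13.2
eef_pos: [556.3, 31.7, 69.5]
ee_rot: [-0.005, 0.661, 0.751, -0.003]
force: [0.5, -0.1, -0.2]
grip_width: 0.6
```

```bash
python3 - <<'E'
from h import *
from rig import *
s=ctrl.sense()
p,d=capture("wrist");cv2.imwrite("pics/w7.png",p[...,::-1])
print(s["eef_pos"],tool_err(s,[560,25.9,12],np.radians(7.37)))
E
```

```text
[556.27539976  31.66471323  69.52681557] (array([-0.128,  0.072,  1.149]), array([-0.063, -0.023, -0.005]))
```

View pics/w7.png

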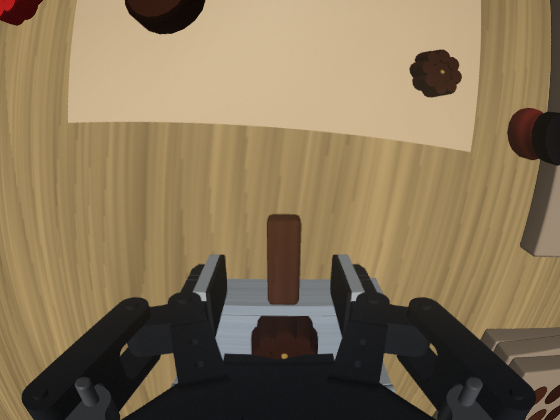

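The handle shows at x≈284, between the pads (centre 279). That matches the computed sideways correction of about 3.6 mm.

Emit:
servo_tool([
  {"dr":[-0.06,-0.02,0],"delta_pos":[-0.12,0.07,0.2],"hand":0.6},
  {"dr":[0,0,0],"delta_pos":[0,0,0.4],"hand":0.6},
  {"dr":[0,0,0],"delta_pos":[0,0,0.3],"hand":0.6},
  {"dr":[0,0,0],"delta_pos":[0,0,0.12],"hand":0.6},
  {"dr":[0,0,0],"delta_pos":[0,0,0],"hand":0.6},
])

```text
time_s: 13.88
eef_pos: [562.4, 21.8, 16.4]
ee_rot: [0.002, 0.662, 0.749, 0.001]
force: [-0.0, -0.1, 0.8]
grip_width: 0.601
```

```bash
python3 - <<'E'
from h import *
from rig import *
s=ctrl.sense()
print(s["eef_pos"],s["force"],tool_err(s,[560,25.9,12],np.radians(7.37)))
E
```

```text
[562.35725288  21.8180081   16.42752965] [-0.04339975 -0.05713052  0.76822918] (array([ 0.087, -0.037,  0.088]), array([ 0.018,  0.007, -0.029]))
```

Emit:
servo_tool([
  {"dr":[0.02,0,-0.03],"delta_pos":[0.08,-0.03,0.08],"hand":0.6},
  {"dr":[0,0,0],"delta_pos":[0,0,0],"hand":0.4},
  {"dr":[0,0,0],"delta_pos":[0,0,0],"hand":0},
  {"dr":[0,0,0],"delta_pos":[0,0,0],"hand":0},
  {"dr":[0,0,0],"delta_pos":[0,0,0],"hand":0},
  {"dr":[0,0,0],"delta_pos":[0,0,0],"hand":0},
], squeeze=40)

```text
time_s: 14.62
eef_pos: [559.7, 25.6, 13.5]
ee_rot: [0.0, 0.66, 0.752, -0.001]
force: [-1.6, -0.1, -0.5]
grip_width: 0.225
```

```bash
cat > arc.py <<'E'
from h import *
from rig import *
import sys
s=ctrl.sense()
O=np.array([576.8,-103.5]); yw=np.radians(7.37); Y=np.array([-np.sin(yw),np.cos(yw)])
def pose(th,r=131,h=-10): return np.array([*(O+Y*(r*np.cos(th)-h*np.sin(th))), 40+r*np.sin(th)+h*np.cos(th)-18.7+float(OFF)])
OFF=0.
r=(s["eef_pos"][:2]-O)@Y; zz=s["eef_pos"][2]+18.7-40
print("t",s["time_s"],"tcp",s["eef_pos"].round(1),"F",s["force"].round(1),"w",round(s["grip_width"],3),"r",r,"z",zz,"rad",np.hypot(r,zz),"theta",np.degrees(np.arctan2(zz,r)+np.arctan2(10,131)))
for a in sys.argv[1:]:
    e,ro=tool_err(s,pose(np.radians(float(a))),yw); print(a,e,ro,"y'",)
E
python3 arc.py 0 10 20 30 40 50
```

```text
t 14.625 tcp [559.7  25.6  13.5] F [-1.6 -0.1 -0.5] w 0.225 r 130.2669358109937 z -7.832769890418788 rad 130.50221013355215 theta 0.9242850027194702
0 [0.015 0.008 0.043] [-0.011  0.011  0.008] y'
10 [ 0.009  0.007 -0.415] [-0.011  0.011  0.008] y'
20 [-0.077  0.006 -0.865] [-0.011  0.011  0.008] y'
30 [-0.239  0.005 -1.293] [-0.011  0.011  0.008] y'
40 [-0.473  0.004 -1.687] [-0.011  0.011  0.008] y'
50 [-0.772  0.003 -2.034] [-0.011  0.011  0.008] y'
```

```bash
cat > inc.py <<'E'
import numpy as np
r,h=130.3,-8
for a in range(0,180,5):
    f=lambda a:np.array([r*np.cos(a)-h*np.sin(a), r*np.sin(a)+h*np.cos(a)])
    d=f(np.radians(a+5))-f(np.radians(a)); print(a,(d[0]/50).round(3),(-d[1]/50).round(3),end=" | ")
E
python3 inc.py
```

```text
0 0.004 -0.228 | 5 -0.016 -0.227 | 10 -0.036 -0.225 | 15 -0.055 -0.221 | 20 -0.074 -0.215 | 25 -0.093 -0.208 | 30 -0.11 -0.199 | 35 -0.127 -0.189 | 40 -0.143 -0.177 | 45 -0.158 -0.164 | 50 -0.172 -0.149 | 55 -0.184 -0.134 | 60 -0.195 -0.117 | 65 -0.205 -0.1 | 70 -0.213 -0.082 | 75 -0.219 -0.063 | 80 -0.224 -0.044 | 85 -0.227 -0.024 | 90 -0.228 -0.004 | 95 -0.227 0.016 | 100 -0.225 0.036 | 105 -0.221 0.055 | 110 -0.215 0.074 | 115 -0.208 0.093 | 120 -0.199 0.11 | 125 -0.189 0.127 | 130 -0.177 0.143 | 135 -0.164 0.158 | 140 -0.149 0.172 | 145 -0.134 0.184 | 150 -0.117 0.195 | 155 -0.1 0.205 | 160 -0.082 0.213 | 165 -0.063 0.219 | 170 -0.044 0.224 | 175 -0.024 0.227 |
```

Emit:
servo_tool([
  {"dr":[0,0,0],"delta_pos":[0,0,-0.23],"hand":0},
  {"dr":[0,0,0],"delta_pos":[-0.01,0,-0.23],"hand":0},
  {"dr":[0,0,0],"delta_pos":[-0.03,0,-0.23],"hand":0},
  {"dr":[0,0,0],"delta_pos":[-0.05,0,-0.22],"hand":0},
  {"dr":[0,0,0],"delta_pos":[-0.07,0,-0.22],"hand":0},
  {"dr":[0,0,0],"delta_pos":[-0.09,0,-0.21],"hand":0},
])

```text
time_s: 15.38
eef_pos: [561.5, 11.4, 83.9]
ee_rot: [0.0, 0.66, 0.751, -0.002]
force: [3.7, -5.4, -9.8]
grip_width: 0.227
```

```bash
sed -i 's/r=131,h=-10/r=130.3,h=-8/;s/arctan2(10,131)/arctan2(8,130.3)/' arc.py; python3 arc.py 30 35 40 50 60 70
```

```text
t 15.375 tcp [561.5  11.4  83.9] F [ 3.7 -5.4 -9.8] w 0.227 r 115.93074478736831 z 62.64668150913383 rad 131.7745965315803 theta 31.89927633031708
30 [0.019 0.009 0.088] [-0.013  0.018  0.004] y'
35 [-0.092  0.009 -0.11 ] [-0.013  0.018  0.004] y'
40 [-0.22   0.008 -0.299] [-0.013  0.018  0.004] y'
50 [-0.523  0.007 -0.639] [-0.013  0.018  0.004] y'
60 [-0.88   0.006 -0.921] [-0.013  0.018  0.004] y'
70 [-1.281  0.005 -1.137] [-0.013  0.018  0.004] y'
```

Emit:
servo_tool([
  {"dr":[0,0,0],"delta_pos":[-0.12,0.01,-0.15],"hand":0},
  {"dr":[0,0,0],"delta_pos":[-0.14,0,-0.18],"hand":0},
  {"dr":[0,0,0],"delta_pos":[-0.15,0,-0.16],"hand":0},
  {"dr":[0,0,0],"delta_pos":[-0.17,0,-0.15],"hand":0},
  {"dr":[0,0,0],"delta_pos":[-0.18,0,-0.14],"hand":0},
  {"dr":[0,0,0],"delta_pos":[-0.19,0,-0.12],"hand":0},
  {"dr":[0,0,0],"delta_pos":[-0.2,0,-0.1],"hand":0},
])

```text
time_s: 16.25
eef_pos: [568.8, -46.0, 138.0]
ee_rot: [-0.002, 0.66, 0.752, -0.001]
force: [-0.2, 4.1, -3.6]
grip_width: 0.23
```

```bash
python3 arc.py 70 75 80 90 100 110; python3 - <<'E'
from rig import *
import cv2
p,d=capture("scene");cv2.imwrite("pics/s8.png",p[...,::-1])
E
```

```text
t 16.25 tcp [568.8 -46.  138. ] F [-0.2  4.1 -3.6] w 0.23 r 58.007690574474935 z 116.70427858515276 rad 130.32567209059377 theta 67.08375970275418
70 [-0.118  0.01  -0.06 ] [-0.024 -0.017  0.008] y'
75 [-0.331  0.009 -0.143] [-0.024 -0.017  0.008] y'
80 [-0.549  0.009 -0.206] [-0.024 -0.017  0.008] y'
90 [-0.999  0.008 -0.275] [-0.024 -0.017  0.008] y'
100 [-1.454  0.007 -0.264] [-0.024 -0.017  0.008] y'
110 [-1.901  0.007 -0.175] [-0.024 -0.017  0.008] y'
```

View pics/s8.png

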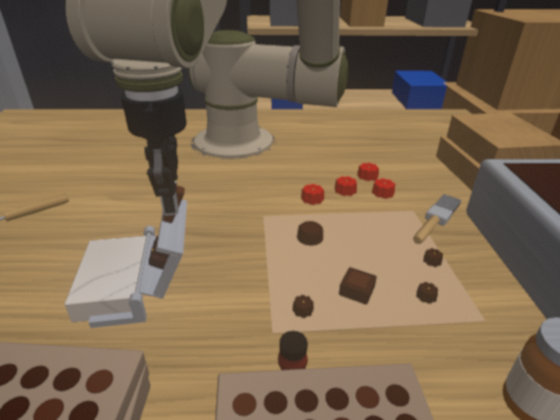

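The tray is up at about 67°, and the chocolate has slid to the hinge-side wall at about (160,252).

Emit:
servo_tool([
  {"dr":[0,0,0],"delta_pos":[-0.16,0.01,-0.07],"hand":0},
  {"dr":[0,0,0],"delta_pos":[-0.17,0,-0.06],"hand":0},
  {"dr":[0,0,0],"delta_pos":[-0.17,0,-0.05],"hand":0},
  {"dr":[0,0,0],"delta_pos":[-0.18,0,-0.04],"hand":0},
  {"dr":[0,0,0],"delta_pos":[-0.18,0,-0.03],"hand":0},
  {"dr":[0,0,0],"delta_pos":[-0.18,0,-0.01],"hand":0},
  {"dr":[0,0,0],"delta_pos":[-0.18,0,0],"hand":0},
  {"dr":[0,0,0],"delta_pos":[-0.18,0,0.01],"hand":0},
  {"dr":[0,0,0],"delta_pos":[-0.18,0,0.03],"hand":0},
  {"dr":[0,0,0],"delta_pos":[-0.18,0,0.04],"hand":0},
])

```text
time_s: 17.55
eef_pos: [580.8, -139.4, 147.6]
ee_rot: [-0.003, 0.66, 0.751, -0.001]
force: [-1.1, 4.3, -4.1]
grip_width: 0.226
```

```bash
python3 arc.py 105 110 120 130 140 150; python3 - <<'E'
from rig import *
import cv2
p,d=capture("scene");cv2.imwrite("pics/s9.png",p[...,::-1])
E
```

```text
t 17.55 tcp [ 580.8 -139.4  147.6] F [-1.1  4.3 -4.1] w 0.226 r -36.14079156663107 z 126.26562357341612 rad 131.3360746765575 theta 109.48598498488342
105 [ 0.203  0.014 -0.033] [-0.034 -0.02   0.005] y'
110 [-0.018  0.014  0.022] [-0.034 -0.02   0.005] y'
120 [-0.442  0.015  0.187] [-0.034 -0.02   0.005] y'
130 [-0.831  0.016  0.423] [-0.034 -0.02   0.005] y'
140 [-1.173  0.017  0.723] [-0.034 -0.02   0.005] y'
150 [-1.458  0.019  1.079] [-0.034 -0.02   0.005] y'
```

View pics/s9.png

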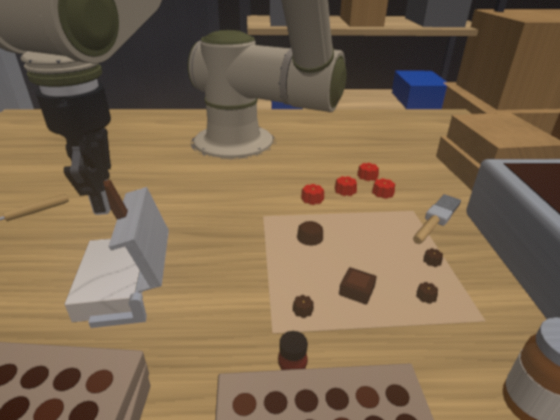

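The tray is past upright at about 109° and tracking the arc. I'll carry on slowly.

Emit:
servo_tool([
  {"dr":[-0.03,-0.02,0],"delta_pos":[-0.18,0.01,0.07],"hand":0},
  {"dr":[0,0,0],"delta_pos":[-0.17,0,0.07],"hand":0},
  {"dr":[0,0,0],"delta_pos":[-0.17,0,0.08],"hand":0},
  {"dr":[0,0,0],"delta_pos":[-0.16,0,0.09],"hand":0},
  {"dr":[0,0,0],"delta_pos":[-0.15,0,0.1],"hand":0},
  {"dr":[0,0,0],"delta_pos":[-0.14,0,0.11],"hand":0},
  {"dr":[0,0,0],"delta_pos":[-0.14,0,0.12],"hand":0},
  {"dr":[0,0,0],"delta_pos":[-0.13,0,0.13],"hand":0},
])

```text
time_s: 18.6
eef_pos: [589.6, -207.1, 107.9]
ee_rot: [0.001, 0.66, 0.751, -0.002]
force: [-2.0, 3.4, 0.1]
grip_width: 0.224
```

```bash
python3 arc.py 140 145 150 160 170 180
```

```text
t 18.6 tcp [ 589.6 -207.1  107.9] F [-2.   3.4  0.1] w 0.224 r -104.38948622741634 z 86.64538206600629 rad 135.6635067665146 theta 143.82000761656158
140 [ 0.194  0.013 -0.066] [-0.006  0.023  0.002] y'
145 [0.045 0.013 0.107] [-0.006  0.023  0.002] y'
150 [-0.088  0.013  0.292] [-0.006  0.023  0.002] y'
160 [-0.304  0.013  0.692] [-0.006  0.023  0.002] y'
170 [-0.446  0.014  1.125] [-0.006  0.023  0.002] y'
180 [-0.512  0.014  1.575] [-0.006  0.023  0.002] y'
```

Emit:
servo_tool([
  {"dr":[0,0,0],"delta_pos":[-0.04,0.01,0.15],"hand":0},
  {"dr":[0,0,0],"delta_pos":[-0.05,0,0.15],"hand":0},
  {"dr":[0,0,0],"delta_pos":[-0.09,0,0.16],"hand":0},
  {"dr":[0,0,0],"delta_pos":[-0.08,0,0.16],"hand":0},
  {"dr":[0,0,0],"delta_pos":[-0.07,0,0.17],"hand":0},
  {"dr":[0,0,0],"delta_pos":[-0.05,0,0.17],"hand":0},
  {"dr":[0,0,0],"delta_pos":[0,0,0],"hand":0},
])

```text
time_s: 19.48
eef_pos: [593.1, -234.0, 59.3]
ee_rot: [0.006, 0.66, 0.751, -0.005]
force: [-0.9, -0.2, 1.3]
grip_width: 0.226
```

```bash
python3 arc.py 165 170 175 178 180; python3 - <<'E'
from rig import *
import cv2
p,d=capture("scene");cv2.imwrite("pics/s10.png",cv2.resize(p[130:340,30:310],(800,600))[...,::-1])
E
```

```text
t 19.475 tcp [ 593.1 -234.    59.3] F [-0.9 -0.2  1.3] w 0.226 r -131.47435515533726 z 37.96968564730939 rad 136.84737151902937 theta 167.4046920143767
165 [ 0.153  0.012 -0.072] [ 0.004  0.084 -0.004] y'
170 [0.093 0.012 0.148] [ 0.004  0.084 -0.004] y'
175 [0.053 0.012 0.372] [ 0.004  0.084 -0.004] y'
178 [0.038 0.012 0.508] [ 0.004  0.084 -0.004] y'
180 [0.032 0.012 0.599] [ 0.004  0.084 -0.004] y'
```

View pics/s10.png

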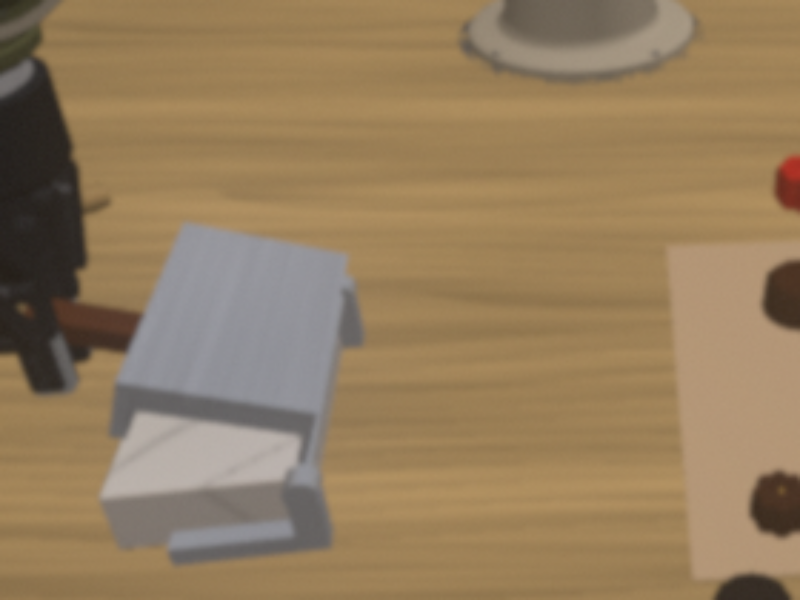

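The tray is about 10–12° short of closed, and nothing sticks out under it. I'll lower it gently and watch the force.

Emit:
servo_tool([
  {"dr":[0,0.08,0],"delta_pos":[0.04,0.01,0.14],"hand":0},
  {"dr":[0,0,0],"delta_pos":[0.01,0,0.14],"hand":0},
  {"dr":[0,0,0],"delta_pos":[0,0,0.14],"hand":0},
  {"dr":[0,0,0],"delta_pos":[0,0,0.1],"hand":0},
  {"dr":[0,0,0],"delta_pos":[0,0,0],"hand":0},
])

```text
time_s: 20.15
eef_pos: [593.7, -237.7, 36.6]
ee_rot: [0.006, 0.661, 0.751, -0.003]
force: [-1.8, -1.6, 0.3]
grip_width: 0.223
```

```bash
python3 arc.py 175 178 180
```

```text
t 20.15 tcp [ 593.7 -237.7   36.6] F [-1.8 -1.6  0.3] w 0.223 r -135.28460209582067 z 15.321628874148047 rad 136.14946153247047 theta 177.0518771967859
175 [ 0.123  0.01  -0.082] [ 0.017  0.072 -0.007] y'
178 [0.108 0.01  0.054] [ 0.017  0.072 -0.007] y'
180 [0.102 0.01  0.145] [ 0.017  0.072 -0.007] y'
```

Emit:
servo_tool([
  {"dr":[0,0.07,0],"delta_pos":[0.02,0,0.1],"hand":0},
  {"dr":[0,0,0],"delta_pos":[0,0,0.08],"hand":0},
  {"dr":[0,0,0],"delta_pos":[0,0,0],"hand":0},
])

```text
time_s: 20.52
eef_pos: [593.8, -238.3, 28.7]
ee_rot: [0.002, 0.661, 0.751, 0.0]
force: [-1.5, -2.3, 1.8]
grip_width: 0.227
```

```bash
python3 arc.py 178 180;python3 - <<'E'
from rig import *
import cv2
p,d=capture("scene");cv2.imwrite("pics/s11.png",cv2.resize(p[130:340,30:310],(800,600))[...,::-1])
E
```

```text
t 20.525 tcp [ 593.8 -238.3   28.7] F [-1.5 -2.3  1.8] w 0.227 r -135.88261699702016 z 7.364450633527966 rad 136.08203678330415 theta 180.4111330601496
178 [ 0.119  0.009 -0.104] [ 0.021  0.017 -0.008] y'
180 [ 0.112  0.009 -0.013] [ 0.021  0.017 -0.008] y'
```

View pics/s11.png

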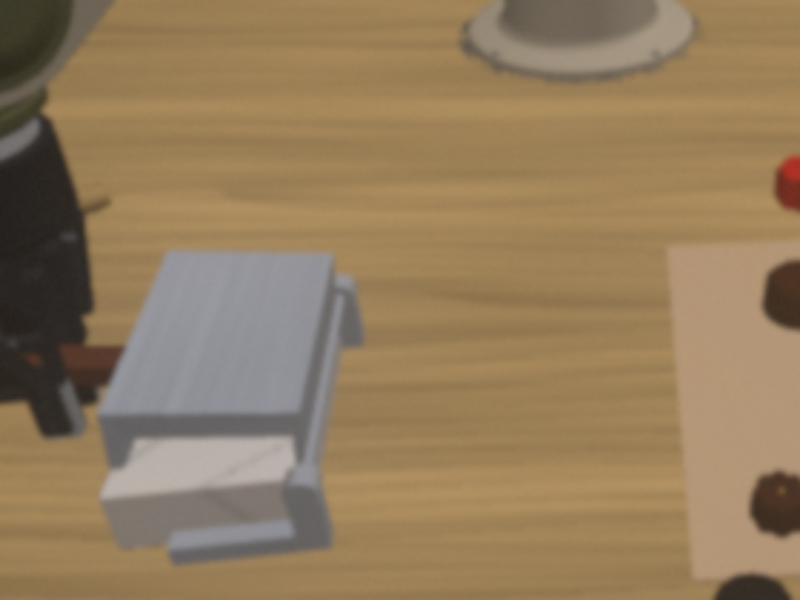

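Emit:
servo_tool([
  {"dr":[0,0,0],"delta_pos":[0,0,0.06],"hand":0},
  {"dr":[0,0,0],"delta_pos":[0,0,0],"hand":0},
])

```text
time_s: 20.82
eef_pos: [593.7, -238.4, 26.1]
ee_rot: [0.002, 0.66, 0.751, 0.0]
force: [-1.4, -2.5, 1.3]
grip_width: 0.225
```

Emit:
servo_tool([
  {"dr":[0,0,0],"delta_pos":[0,0,0.05],"hand":0},
  {"dr":[0,0,0],"delta_pos":[0,0,0],"hand":0},
])

```text
time_s: 21.08
eef_pos: [593.8, -238.4, 23.8]
ee_rot: [0.003, 0.66, 0.751, 0.0]
force: [-1.3, -3.5, 1.1]
grip_width: 0.222
```

```bash
python3 - <<'E'
from rig import *
from h import *
p,d=capture("scene");cv2.imwrite("pics/s12.png",cv2.resize(p[190:340,50:250],(800,600),interpolation=cv2.INTER_CUBIC)[...,::-1])
c=get_calibration("scene");W=cloud(d,c)
# tray top plane: cradle coords heights
O=np.array([576.8,-103.5]);a=np.radians(7.37);X=np.array([np.cos(a),np.sin(a)]);Y=np.array([-X[1],X[0]])
q=W.reshape(-1,3)[(d>0).ravel()];cx=(q[:,:2]-O)@X;cy=(q[:,:2]-O)@Y
for y0 in range(-100,20,10):
    m=(abs(cx)<55)&(abs(cy-y0)<5)&(q[:,2]>20);print(y0,m.sum(),np.median(q[m,2]).round(1))
s=ctrl.sense();print(s["eef_pos"],s["force"],s["wrist_torque"])
E
```

```text
-100 1102 237.1
-90 1651 293.0
-80 1948 294.6
-70 2019 294.5
-60 1627 305.3
-50 1544 312.1
-40 1365 314.7
-30 1087 311.2
-20 799 307.3
-10 312 78.7
0 555 59.9
10 0 nan
[ 593.7688032  -238.42745801   23.89628021] [-2.6965234  -3.0458435   1.50993687] [-0.25295591  0.36911488  0.08207934]
  return _methods._mean(a, axis=axis, dtype=dtype,
  ret = ret.dtype.type(ret / rcount)
```

View pics/s12.png

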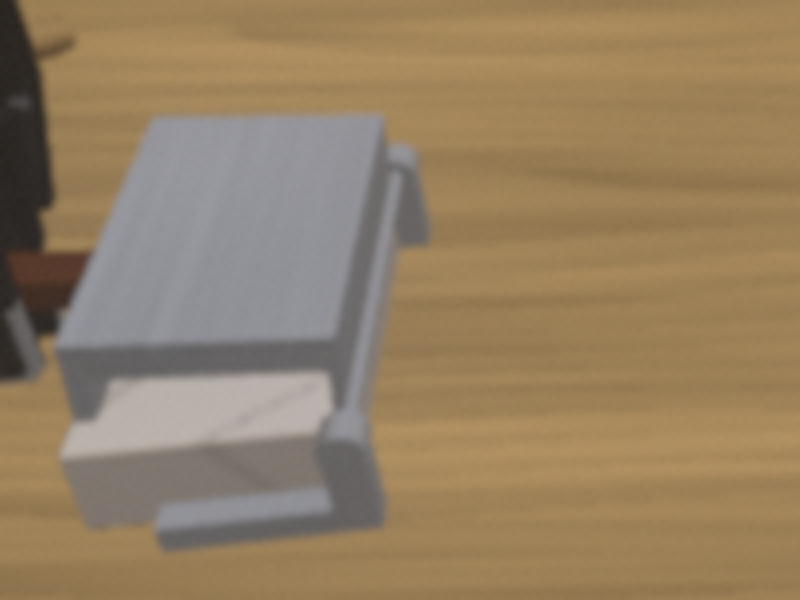

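The tray looks level on the block, and the gap at the front edge is narrow. I'll measure the tilt of its top from depth.

```bash
cat > tilt.py <<'E'
from rig import *
from h import *
O=np.array([576.8,-103.5]);a=np.radians(7.37);X=np.array([np.cos(a),np.sin(a)]);Y=np.array([-X[1],X[0]])
for n in ("scene","top"):
    p,d=capture(n);c=get_calibration(n);W=cloud(d,c)
    q=W.reshape(-1,3)[(d>0).ravel()];cx=(q[:,:2]-O)@X;cy=(q[:,:2]-O)@Y
    m=(abs(cx)<55)&(cy>-88)&(cy<-12)&(q[:,2]>60)&(q[:,2]<100)
    if m.sum()<200: print(n,m.sum());continue
    A=np.c_[cx,cy,np.ones(len(cx))]
    for _ in range(3):
        k=np.linalg.lstsq(A[m],q[m,2],rcond=None)[0]; m&=abs(A@k-q[:,2])<5
    print(n,m.sum(),"tilt deg x,y",np.degrees(k[:2]).round(2),"z at y=-45",k[2]-45*k[1])
    cv2.imwrite(f"pics/{n}_t.png",p[...,::-1])
E
python3 tilt.py
```

```text
scene 2337 tilt deg x,y [-0.01 -4.79] z at y=-45 81.63614159089428
top 0
```

```bash
python3 - <<'E'
from h import *
O=np.array([576.8,-103.5]);a=np.radians(7.37);X=np.array([np.cos(a),np.sin(a)]);Y=np.array([-X[1],X[0]])
p,d,c=load("scene");W=cloud(d,c)
q=W.reshape(-1,3)[(d>0).ravel()];cx=(q[:,:2]-O)@X;cy=(q[:,:2]-O)@Y
for lo,hi,y0,y1 in ((30,48,-92,-12),(0,16,12,78),(-12,10,160,260)):
    m=(abs(cx)<55)&(cy>y0)&(cy<y1)&(q[:,2]>lo)&(q[:,2]<hi);A=np.c_[cx,cy,np.ones(len(cx))]
    for _ in range(3):
        k=np.linalg.lstsq(A[m],q[m,2],rcond=None)[0]; m&=abs(A@k-q[:,2])<5
    print(m.sum(),np.degrees(k[:2]),k[2]+k[1]*(y0+y1)/2)
E
python3 - <<'E'
from rig import *
import cv2
p,d=capture("wrist");cv2.imwrite("pics/w13.png",p[...,::-1])
E
```

```text
2354 [ 0.02772983 -0.13062368] 38.93606777524501
1798 [ 0.025043   -0.02942427] 7.883962336796375
2480 [0.0419724  0.56279677] 0.24094014666874863
```

View pics/w13.png

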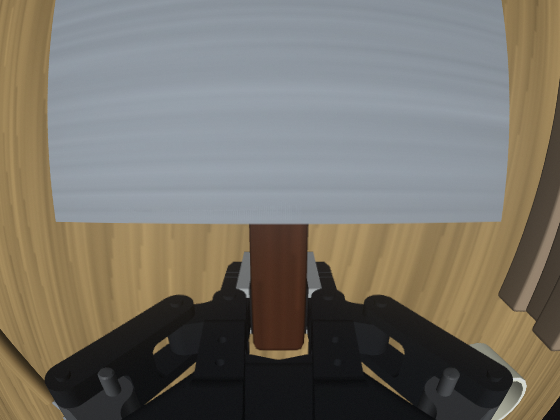

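The tray is really about 5° short: the pads have slid down along the handle. I'll open the fingers and let the tray sink shut on its own.

Emit:
servo_tool([
  {"dr":[0,0,0],"delta_pos":[0,0,0],"hand":0.5},
  {"dr":[0,0,0],"delta_pos":[0,0,0],"hand":0.5},
  {"dr":[0,0,0],"delta_pos":[0,0,0],"hand":0.5},
  {"dr":[0,0,0],"delta_pos":[0,0,0],"hand":0.5},
  {"dr":[0,0,0],"delta_pos":[0,0,0],"hand":0.5},
  {"dr":[0,0,0],"delta_pos":[0,0,0],"hand":0.5},
  {"dr":[0,0,0],"delta_pos":[0,0,0],"hand":0.5},
  {"dr":[0,0,0],"delta_pos":[0,0,0],"hand":0.5},
])

```text
time_s: 22.28
eef_pos: [594.3, -236.6, 23.4]
ee_rot: [0.002, 0.66, 0.751, 0.001]
force: [0.4, 0.1, -0.9]
grip_width: 0.499
```

```bash
python3 tilt.py; python3 arc.py
```

```text
scene 2238 tilt deg x,y [ 0.02 -0.02] z at y=-45 77.92189299666173
top 0
t 22.375 tcp [ 594.3 -236.7   23.4] F [-0.8 -0.2 -0.3] w 0.499 r -134.30556614457024 z 2.08687303973781 rad 134.3217783402882 theta 182.6231616610171
```

The tray is now closed, with a measured tilt of −0.02°. I'll withdraw straight up.

Emit:
servo_tool([
  {"dr":[0,0,0],"delta_pos":[0,0,0],"hand":0.6},
  {"dr":[0,0,0],"delta_pos":[0,0,-0.2],"hand":0.6},
  {"dr":[0,0,0],"delta_pos":[0,0,-0.5],"hand":0.6},
  {"dr":[0,0,0],"delta_pos":[0,0,-0.7],"hand":0.6},
  {"dr":[0,0,0],"delta_pos":[0,0,-0.7],"hand":0.6},
  {"dr":[0,0,0],"delta_pos":[-0.4,0,-0.6],"hand":0.6},
  {"dr":[0,0,0],"delta_pos":[-0.4,0,-0.2],"hand":0.6},
  {"dr":[0,0,0],"delta_pos":[0,0,0],"hand":0.6},
])

```text
time_s: 23.38
eef_pos: [599.0, -276.8, 177.8]
ee_rot: [0.004, 0.66, 0.751, 0.001]
force: [-0.0, 1.1, -0.1]
grip_width: 0.599
```

```bash
python3 tilt.py; python3 - <<'E'
from rig import *
from h import *
p,d=capture("scene");cv2.imwrite("pics/s14.png",p[...,::-1]);cv2.imwrite("pics/s14z.png",cv2.convertScaleAbs(cv2.resize(p[240:330,60:160],(800,600),interpolation=cv2.INTER_CUBIC)[...,::-1],alpha=1.5))
print([(r["score"],r["bbox"]) for r in search_frame("scene","flower")])
p,d=capture("wrist");cv2.imwrite("pics/w14.png",p[...,::-1])
E
```

```text
scene 2240 tilt deg x,y [ 0.01 -0.03] z at y=-45 77.90790879679237
top 0
[(0.83, [297.5, 181.2, 326.4, 206.1]), (0.79, [331.7, 179.0, 358.2, 194.0]), (0.71, [372.4, 180.9, 394.5, 198.9]), (0.59, [356.4, 167.0, 377.0, 182.6])]
```

View pics/s14z.png

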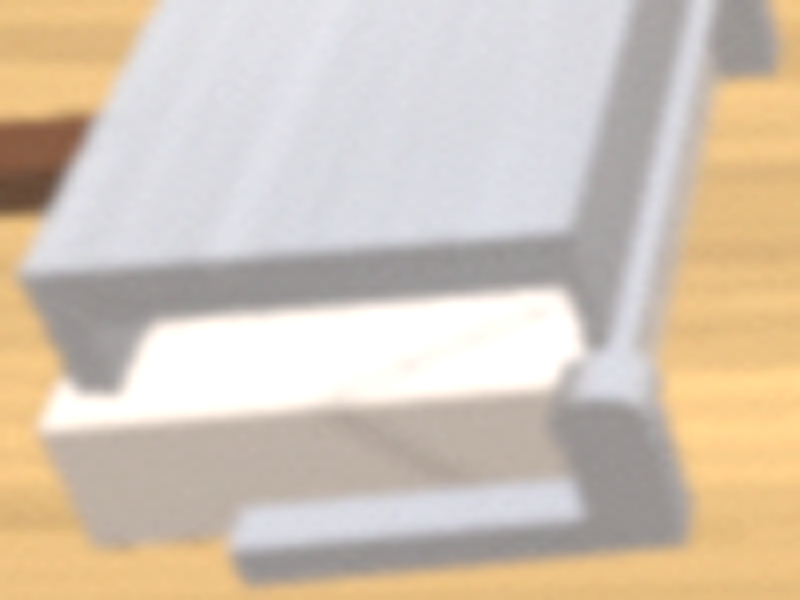

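View pics/s14.png

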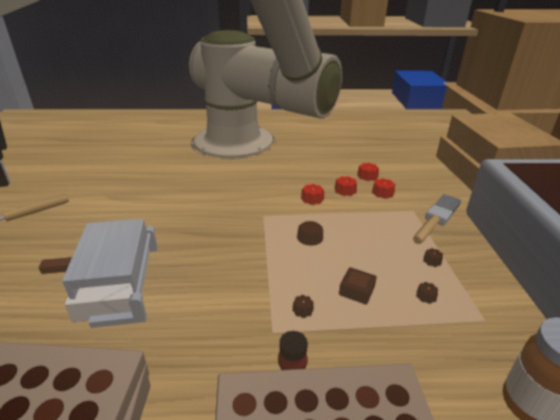

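The scene view shows the tray shut on the block, but the chocolate is hidden inside. There is time for an oblique look under the x-side lip with the wrist camera.

Emit:
servo_tool([
  {"dr":[0,0,0],"delta_pos":[0.1,-0.4,0],"hand":0.6},
  {"dr":[0,0,0],"delta_pos":[0.2,-0.6,0],"hand":0.6},
  {"dr":[0,0,0],"delta_pos":[0.2,-0.7,0],"hand":0.6},
  {"dr":[0,0,0],"delta_pos":[0.2,-0.7,0],"hand":0.6},
  {"dr":[0,0,0],"delta_pos":[0.2,-0.7,0],"hand":0.6},
  {"dr":[0,0,0],"delta_pos":[0.1,-0.5,0],"hand":0.6},
  {"dr":[-1,0,0],"delta_pos":[0,0,0],"hand":0.6},
  {"dr":[-1,0,0],"delta_pos":[0,0,0],"hand":0.6},
  {"dr":[-1,0,0],"delta_pos":[0,0,0],"hand":0.6},
  {"dr":[-1,0,0],"delta_pos":[0,0,0],"hand":0.6},
  {"dr":[0,0,0],"delta_pos":[0,0,0],"hand":0.6},
])

```text
time_s: 25.0
eef_pos: [407.1, -241.0, 171.4]
ee_rot: [0.227, 0.617, 0.707, 0.261]
force: [-1.5, -0.4, -0.1]
grip_width: 0.603
```

```bash
python3 - <<'E'
from rig import *
from h import *
c=get_calibration("wrist");p,d=capture("wrist");cv2.imwrite("pics/w15.png",p[...,::-1]);s=ctrl.sense();print(s["time_s"],s["eef_pos"],s["ee_rot"],c["T"].round(2)[:3,2:])
E
```

```text
25.05 [ 407.67235278 -241.18125983  171.99522423] [0.22718432 0.6167026  0.70723418 0.2605475 ] [[ 6.5000e-01  3.0606e+02]
 [-2.1000e-01 -1.7935e+02]
 [-7.3000e-01  2.8004e+02]]
```

View pics/w15.png

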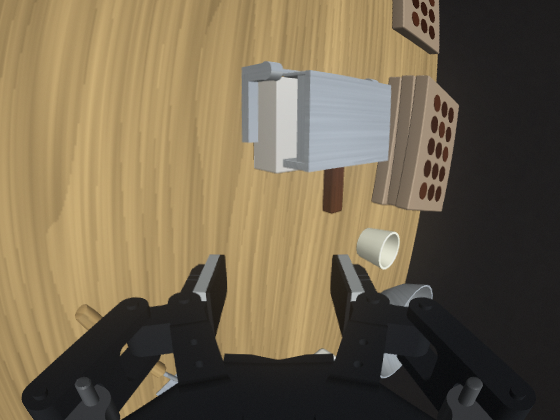

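Emit:
servo_tool([
  {"dr":[0,0,0],"delta_pos":[0,-0.23,0.28],"hand":0.3},
  {"dr":[0,0,0],"delta_pos":[0,-0.23,0.28],"hand":0.3},
  {"dr":[0,0,0],"delta_pos":[0,-0.23,0.28],"hand":0.3},
  {"dr":[0,0,0],"delta_pos":[0,-0.23,0.28],"hand":0.3},
  {"dr":[0,0,0],"delta_pos":[0,-0.23,0.28],"hand":0.3},
  {"dr":[0,0,0],"delta_pos":[0,-0.15,0.18],"hand":0.3},
  {"dr":[0,0,0],"delta_pos":[0,0,0],"hand":0.3},
])

```text
time_s: 25.92
eef_pos: [413.8, -239.3, 68.7]
ee_rot: [0.22, 0.613, 0.714, 0.255]
force: [0.3, 0.5, 0.2]
grip_width: 0.299
```

```bash
python3 - <<'E'
from rig import *
from h import *
c=get_calibration("wrist");p,d=capture("wrist");cv2.imwrite("pics/w16.png",p[...,::-1]);s=ctrl.sense();print(s["time_s"],s["eef_pos"],c["T"].round(2)[:3,2:])
cv2.imwrite("pics/w16z.png",cv2.convertScaleAbs(cv2.resize(p[20:200,230:470],(800,600),interpolation=cv2.INTER_CUBIC)[...,::-1],alpha=1.3))
E
```

```text
25.975 [ 413.87374668 -239.53465248   69.1552967 ] [[ 6.4000e-01  3.1384e+02]
 [-2.0000e-01 -1.7871e+02]
 [-7.4000e-01  1.7895e+02]]
```

View pics/w16.png

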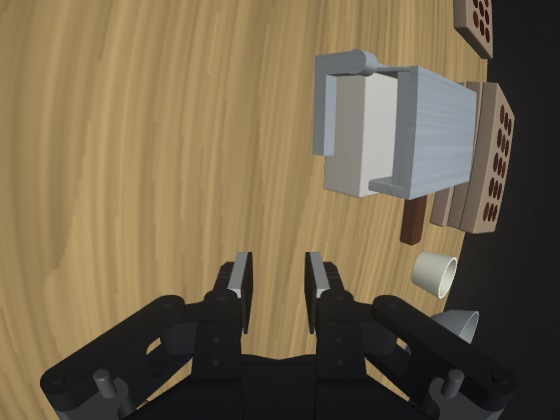

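View pics/w16z.png

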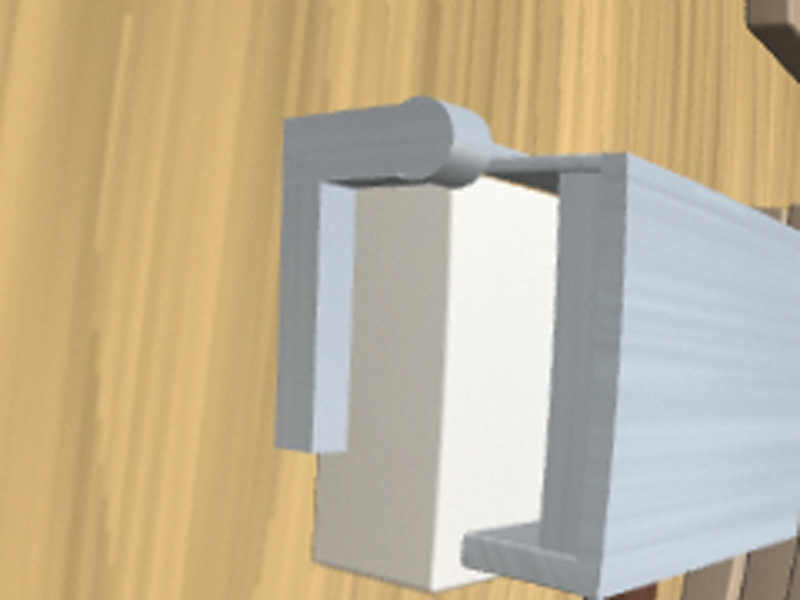

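Emit:
servo_tool([
  {"dr":[-1,0,0],"delta_pos":[0,0,0],"hand":0.3},
  {"dr":[-1,0,0],"delta_pos":[0,0,0],"hand":0.3},
  {"dr":[-0.4,0,0],"delta_pos":[0,-0.3,0.15],"hand":0.3},
  {"dr":[0,0,0],"delta_pos":[0,0,0],"hand":0.3},
])

```text
time_s: 26.48
eef_pos: [415.0, -240.1, 55.1]
ee_rot: [0.342, 0.551, 0.649, 0.398]
force: [0.7, 0.0, 0.7]
grip_width: 0.306
```

```bash
python3 - <<'E'
from rig import *
from h import *
c=get_calibration("wrist");p,d=capture("wrist");cv2.imwrite("pics/w17.png",p[...,::-1]);s=ctrl.sense();print(s["time_s"],s["eef_pos"],s["force"],c["T"].round(2)[:3,2:])
cv2.imwrite("pics/w17z.png",cv2.convertScaleAbs(cv2.resize(p[20:200,200:440],(800,600),interpolation=cv2.INTER_CUBIC)[...,::-1],alpha=1.3))
E
```

```text
26.525 [ 415.25827537 -240.28536234   55.92359797] [ 1.19142385 -0.80191262  0.02339354] [[ 8.9000e-01  2.7804e+02]
 [-1.6000e-01 -1.8599e+02]
 [-4.3000e-01  1.1887e+02]]
```

View pics/w17z.png

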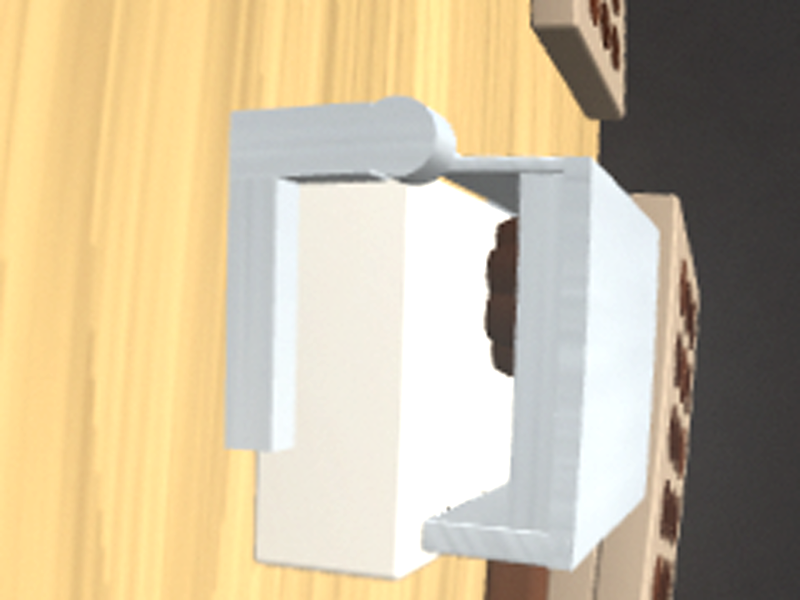

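In the zoomed view, the chocolate is on the marble under the tray at about (503,300), against the hinge side. The tray is closed and the gripper touches nothing, so I'll hand in.

```bash
python3 tilt.py; python3 - <<'E'
from rig import *
print(ctrl.sense()["time_s"],abs(ctrl.sense()["dq"]).max(),ticket.finish_job())
E
```

```text
scene 2260 tilt deg x,y [-0.02 -0.03] z at y=-45 77.92755934716965
top 2304 tilt deg x,y [-0.   -0.04] z at y=-45 77.15939822808366
the job is handed in; nothing more can be done
26.625 0.014263503184683689 None
```

I laid the large dark flower chocolate right side up in the open tray and let go. I then swung the tray over by its handle until it was closed on the marble block, and handed the job in at 26.6 s.

- **Tray:** the depth from both fixed cameras puts the closed tray level, within 0.05°. The readings before hand-in showed only a few newtons, about 12 N at most, and the gripper was clear of everything.
- **Chocolate:** a wrist view under the tray's lip shows it on the marble against the hinge side, about 50 mm across. I could only see its lower edge. That it is upside down follows from the 33 mm gap, too low for it to stand on edge, and from the way the tray turned.
- **What went off plan:** near the end the pads slid down the handle and left the tray about 5° short of closed. I opened the fingers and it sank fully shut by itself.

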